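# Unstack the washed kit and set up the bench for the next batch

### The job

The clean kit has come back from the wash-up as one stack. Take it apart from the top, one piece at a time, and set the bench up for the next batch: first the steel beaker upright in the middle of the drip tray, then the porcelain dish on the middle of the balance pan, then the vial rack into the autosampler's rack carrier, lengthways and midway between its two end stops, and last the aluminium block on the middle of the hotplate. Set each piece down gently, and leave the amber bottle and the measuring cylinder standing where they are.

Things in the scene. Friction and masses are not known exactly. Their poses are not given: they have to be found in the camera images.
- beaker_mid (a point): Centre (half-way up, on the axis) of the plain stainless-steel beaker: round, 40 mm in diameter (a 43 mm lip at the very top, only for show), 66 mm high, open at the top, about 75 g. z is its axis (up). It is the top of the stack: it stands inside the porcelain dish, its underside 4 mm above the dish's underside and its top 48 mm above the dish's rim, so grip it above its middle, clear of the dish's rim (18 mm above the beaker's underside).
- dish_mid (a point): Centre (half-way up) of the white porcelain dish: round, straight-walled, 58 mm in diameter (55 mm right at the foot), 22 mm high, wall 3 mm, floor 4 mm thick, about 70 g. z is its axis (up). At the start it stands on top of the vial rack with the beaker in it. It can be gripped across its outside with the fingertips a little above what it stands on.
- rack_mid (a point): Centre (half-way up) of the empty blue plastic vial rack: 88 mm long (its x axis), 58 mm wide (y), 34 mm high (z up), 6 by 4 small holes in the top, about 110 g. At the start it lies lengthways on the aluminium block, whose top stands out about 4 mm beyond it on each side and 6 mm at each end; grip it across its width with the fingertips clear above the block.
- block_mid (a point): Centre (half-way up) of the aluminium vial heating block, bottom of the stack, standing on the bench: 100 mm long (x axis), 66 mm wide (y), 40 mm high (z up), six 22 mm vial holes in the top, about 550 g. Grip it across its width.
- tray_floor (a point): Middle of the inner floor (the surface things stand on) of the shallow square stainless-steel drip tray: 115 mm square outside, 12 mm high, walls 3 mm, floor 3 mm above the bench. Fixed. x and y run along its sides, z up. The beaker belongs here.
- balance_pan (a point): Middle of the top face of the balance's round steel pan, 110 mm in diameter, 62 mm above the bench. Fixed. The white balance body is 130 mm wide (y) and 46 mm high, with its display on the -x side. z up. The dish belongs here.
- bay_floor (a point): Middle of the floor of the autosampler's rack carrier: a low grey sledge 140 mm long (x axis) and 110 mm wide (y), its floor 34 mm above the bench. White end stops 10 mm thick and 13 mm higher than the floor stand across both short ends, leaving 120 mm between them along x; the long sides are open. Fixed. z up. The vial rack belongs here with its length along this x, either way round.
- hotplate_top (a point): Middle of the white square plate of the hotplate, 122 mm square, 78 mm above the bench, cold. Fixed. The light-grey body is 130 mm wide (y), with two black knobs on the -x side. z up. The aluminium block belongs here, turned any way.
- bottle_mid (a point): Centre of a closed amber glass bottle, a bystander: 54 mm in diameter, 115 mm high, standing on the bench between the robot and the stations. Leave it alone.
- cylinder_mid (a point): Centre (half-way up) of a glass measuring cylinder, a bystander: tube 24 mm in diameter on a 52 mm foot, 140 mm high, standing on the bench beyond the stations. Leave it alone.
Things that resemble listed ones, but are neither listed nor needed, are in the scene too. Of the things shaped like the part that bears dish_mid, the white one is meant.

How it is judged:
By the outcome, as a careful person would: the job done as asked, in the order asked, and still so for the second after the job is handed in, with the robot touching nothing.
It also fails if it takes over 120 s, if anything falls off the work surface, if the arm or the gripper's body presses on something with over 40 N, if the wrist force passes 120 N, or if a joint passes its speed limit or range.

### The arm

A 6-joint arm with a two-finger parallel gripper is mounted at the origin on the work surface. World frame = base frame: x ahead of the robot, y to its left, z up, the work surface at z = 0. Lengths are in m, angles in rad, forces in N, time in s.
With the tool pointing down it reaches from about 0.35 to 0.975 m from the base axis. Payload 17.4 kg.
Tool frame: the origin (TCP) lies at the very end of the fingers, on their centre line; the grasp point (between the pads) lies 19 mm behind it; z points along the fingers, y is the direction in which the jaws open and shut (so a half turn about z gives the same grasp; the last joint's range is limited). The gripper opens to 85 mm and grips with 20 to 120 N. Pads are 22 mm wide; open, the fingers measure 114 mm over their backs; the gripper's body (76 mm by 85 mm) begins 54 mm behind the grasp point. The pads swing forward as they close: fully open they stand 13 mm farther back than shut.
Start: joints at [1.256, 0.116, 1.442, -0, 1.584, -0.038], TCP at [0.184, 0.649, 0.231] pointing down, gripper open.
Joint ranges: [-2.83, 2.83], [-0.83, 2.19], [0.07, 2.5], [-1.14, 4.28], [0.01, 3], [-2.97, 2.97]. Speed limits (rad/s): [1.89, 1.89, 2.22, 3.14, 3.14, 3.14].

### API

Orientations are given as a unit quaternion [x, y, z, w].
In Python, from rig import r gives the robot as it stands. The module is installed in compiled form; this text tells all that it offers.
- The arm moves only by the tool drive_tool, never from a script. Its argument "increments" is one flat list of numbers, 4 for each row, row after row: the shift along the tool's x, y, z in m, then the turn about the tool's z in rad. A call has 1 to 12 rows; each row shifts and turns the pose as measured when the row begins, along the tool's axes as they then stand; what a row does not reach is not made up. A row lasts 1/12 s, in which the tool goes at most 41.7 mm and 7.16 degrees, less where a joint would pass 70% of its speed; a pose out of reach is approached as far as the arm can. A call with a gripper value outside its range is refused whole. "fingers" is the opening, from -1 (shut) to 1 (fully open), set as the call begins (left out, the last holds). The fingers move at their own pace and stop on an object; "force" is the grip in N (left out, the last holds). Time passes only in rows, so rows that do not move let the fingers close. It gives the time, the measured TCP pose, the force and the opening at its end, in the units of the state.
- r.sense(): the state, without advancing time (a new reading comes with each control period).
- r.read_camera(name): name is "side" or "top"; returns the picture (480x640x3 uint8, red, green, blue); there is no depth.
- r.camera_info(name): a dict with "camera_matrix" (3x3 intrinsics, pixels), "R" (3x3) and "t" (3): a world point X has camera coordinates R X + t. Camera axes: x right, y down, z forward; pixel columns grow to the right and rows downward; lengths in m; the calibration is good to about 2 mm. A picture is of the moment at which its call begins. camera_info takes no time and is no camera call.
- r.finish_job(): hands the job in, once; it reports no verdict.
Trained networks look in the newest picture that a camera, given by its name, has taken for a name from the list of things; names that differ only in an ending like _2 or _b are one class to them, and where a whole thing is asked for, a point or a joint stands for the part that bears it (a point fixed in the world has none). Each returns a list of dicts, best first, with "conf" (0 to 1); they miss things now and then, are a little off and sometimes report something else, mostly with a low value. They report only what shows in the picture. A call takes as long as a camera call. They do not tell look-alikes from the thing itself.
- r.outline_of(camera, name): "mask" (480x640 bool, what is visible of it) and "box" ([left, top, width, height] in pixels, round what is visible of it).
The state is a dict: "time_s": time; "joint_positions": joint angles; "joint_vel": joint speeds; "tau": joint torques, N m; "eef_pos": TCP position; "tcp_rot": TCP orientation; "wrist_force": force on the tool from outside, world axes, zero at the start; "ft_torque": the same for the moment, N m; "finger_gap": finger opening in m.
Only numpy, scipy, OpenCV 4.12 (cv2) and the standard library are available. Lean on these libraries where they do the work, as an engineer would, in place of code of your own. Each camera call takes 0.05 s, during which the arm holds its last target.

## Working session

There is one attempt and no reset: what is moved stays moved. The work goes in short steps, Python scripts to look and compute and a tool call to move; the robot and the scene stay as the last step left them, time stands still between calls to the robot, and variables do not carry over. Pictures are saved under pics/ and viewed, and the job is handed in when it is done.

Besides the shell and the picture viewer there is one more tool, called by a JSON object that holds its "api" and its "payload". drive_tool: Moves the arm, as the interface text tells. Its arguments: {"type":"object","properties":{"increments":{"type":"array","items":{"type":"number"}},"fingers":{"type":"number"},"force":{"type":"number"}},"required":["increments"]}

```bash
mkdir -p pics; python3 - <<'E'
from rig import r
import cv2
for n in ("side","top"):
    im=r.read_camera(n); cv2.imwrite(f"pics/{n}0.png",im[:,:,::-1])
    i=r.camera_info(n); print(n,i)
print(r.sense())
E
```

```text
side {'camera_matrix': array([[457.61198421,   0.        , 324.32082963],
       [  0.        , 457.61198421, 244.97826917],
       [  0.        ,   0.        ,   1.        ]]), 'R': array([[ 0.99911618, -0.04109584,  0.00883131],
       [-0.01979335, -0.64531942, -0.76365638],
       [ 0.03708212,  0.76280664, -0.6455625 ]]), 't': array([-0.59819624,  0.04465415,  1.15528836])}
top {'camera_matrix': array([[498.45594144,   0.        , 316.09708885],
       [  0.        , 498.45594144, 239.27670629],
       [  0.        ,   0.        ,   1.        ]]), 'R': array([[ 0.01140877, -0.99987203,  0.01121484],
       [-0.99875787, -0.01193865, -0.04837546],
       [ 0.04850316, -0.01064901, -0.99876626]]), 't': array([-0.06602026,  0.59962697,  1.33635741])}
{'time_s': 0.1, 'joint_positions': array([ 1.25621160e+00,  1.16434275e-01,  1.44217146e+00, -7.01914451e-06,
        1.58399973e+00, -3.78011073e-02]), 'joint_vel': array([ 3.22058742e-04, -2.37028269e-03,  9.57741167e-05,  6.23241810e-04,
        1.61127293e-03,  4.45224639e-04]), 'tau': array([ 8.49464850e-04, -7.33662200e+01, -6.33781600e+01, -7.12376027e-05,
        5.29661498e-03, -9.50207755e-05]), 'eef_pos': array([0.1844139 , 0.6491523 , 0.23065529]), 'tcp_rot': array([ 1.37950506e-01,  9.90438994e-01, -4.99178104e-04, -8.53087397e-05]), 'wrist_force': array([0.84129178, 0.34512994, 0.3318322 ]), 'ft_torque': array([ 0.02916441, -0.05908873,  0.03562767]), 'finger_gap': 0.08549747029682289}
```

View pics/side0.png

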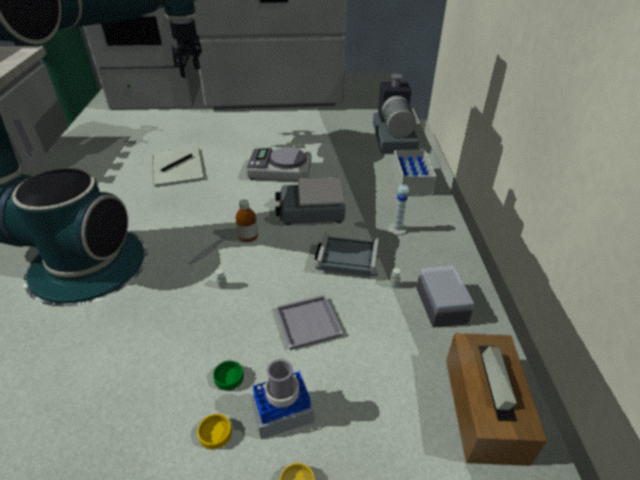

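View pics/top0.png

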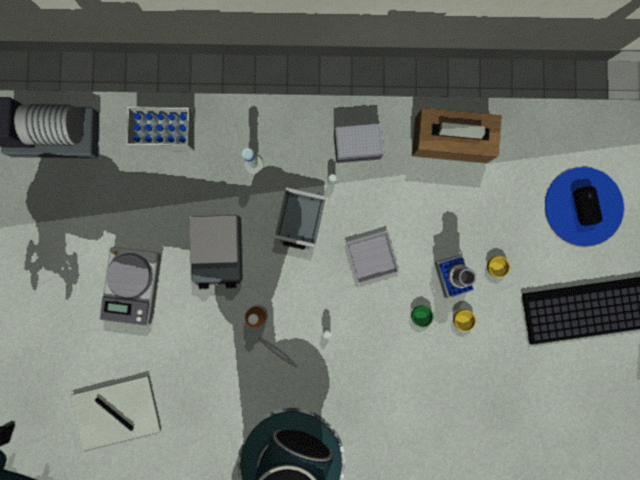

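The side view shows the stack at (281,395), the drip tray at (311,322), the carrier at (347,254), the hotplate at (312,200), the balance at (280,162), the bottle at (247,222) and the cylinder at (401,210). In the top view the stack is at (457,277), tray (372,257), carrier (300,218), hotplate (216,245) and balance (130,280).

Dish look-alikes in the top view: green (422,315), yellow (498,266) and yellow (464,320). The white dish is the one in the stack, under the beaker.

```bash
cat > h.py <<'E'
from rig import r
import numpy as np, cv2
CI={n:r.camera_info(n) for n in("side","top")}
def proj(n,X):
    c=CI[n];p=np.asarray(X,float).reshape(-1,3)@c["R"].T+c["t"];q=p@c["camera_matrix"].T
    return q[:,:2]/q[:,2:]
def back(n,uv,z):
    c=CI[n];uv=np.asarray(uv,float).reshape(-1,2)
    d=np.c_[uv,np.ones(len(uv))]@np.linalg.inv(c["camera_matrix"]).T@c["R"]
    o=-c["R"].T@c["t"]
    return o+d*((z-o[2])/d[:,2])[:,None]
E
python3 - <<'E'
from h import *
for n in ("side","top"):
    im=r.read_camera(n)
    ms={}
    for k in "beaker_mid dish_mid rack_mid block_mid tray_floor balance_pan bay_floor hotplate_top bottle_mid cylinder_mid".split():
        for o in r.outline_of(n,k)[:4]:
            m=o["mask"];ys,xs=np.nonzero(m)
            if len(xs)==0: continue
            rect=cv2.minAreaRect(np.c_[xs,ys].astype(np.float32))
            print(n,k,round(o["conf"],2),o["box"],"cen",xs.mean().round(1),ys.mean().round(1),"rect",np.round(rect[0],1),np.round(rect[1],1),round(rect[2],1))
            ms.setdefault(k,[]).append(m)
    np.savez_compressed(f"m_{n}.npz",**{k:np.array(v) for k,v in ms.items()})
im=cv2.imread("pics/top0.png")
cv2.imwrite("pics/tcrop.png",cv2.resize(im[225:345,400:520],None,fx=5,fy=5,interpolation=cv2.INTER_CUBIC))
im=cv2.imread("pics/side0.png")
cv2.imwrite("pics/scrop.png",cv2.resize(im[340:450,190:340],None,fx=5,fy=5,interpolation=cv2.INTER_CUBIC))
E
```

```text
side beaker_mid 0.58 [266.2, 359.5, 27.4, 38.2] cen 280.1 378.0 rect [279.  378.5] [39. 26.] 90.0
side dish_mid 0.88 [280.5, 462.0, 33.2, 18.0] cen 297.6 471.8 rect [297.5 470.5] [17. 33.] 90.0
side dish_mid 0.87 [198.8, 409.7, 31.9, 38.5] cen 214.4 430.6 rect [214.5 430.5] [35. 33.] 90.0
side dish_mid 0.85 [263.7, 371.5, 36.2, 35.1] cen 284.0 394.7 rect [283.1 392.8] [28.1 35.4] 77.5
side dish_mid 0.68 [212.8, 358.1, 32.5, 30.8] cen 228.0 374.8 rect [228.  374.5] [31. 30.] 90.0
side rack_mid 0.88 [253.9, 371.1, 56.4, 53.6] cen 281.2 401.3 rect [281.5 396. ] [40.2 53.4] 71.6
side rack_mid 0.64 [233.8, 200.1, 23.7, 40.6] cen 246.1 222.7 rect [245.8 220.5] [41.7 20.6] 82.9
side block_mid 0.74 [251.5, 398.8, 64.7, 40.9] cen 283.4 421.1 rect [284.  410.2] [43.6 58.7] 77.5
side tray_floor 0.98 [275.2, 298.7, 70.0, 49.1] cen 308.0 321.2 rect [309.  320.4] [47.  59.9] 75.2
side balance_pan 0.59 [245.1, 146.5, 66.2, 30.9] cen 279.2 163.1 rect [279.5 162.5] [31. 63.] 90.0
side balance_pan 0.51 [275.4, 176.7, 69.2, 45.9] cen 311.5 200.3 rect [309.4 199.4] [44.4 69.2] 88.9
side bay_floor 0.87 [
[... 1544 characters left out ...]
15.4
top balance_pan 0.96 [100.0, 247.2, 61.2, 77.9] cen 130.6 286.1 rect [130.5 286. ] [53.4 74.9] 7.6
top bay_floor 0.62 [274.9, 187.7, 51.7, 61.4] cen 300.0 218.7 rect [300. 219.] [42.  56.9] 11.3
top hotplate_top 0.64 [188.6, 215.0, 54.3, 71.2] cen 216.1 250.5 rect [215.8 251.7] [72.2 51.6] 88.9
top bottle_mid 0.88 [244.8, 305.3, 22.6, 24.2] cen 256.1 316.0 rect [256.2 315.8] [19.8 23.3] 45.0
top bottle_mid 0.42 [243.0, 148.1, 22.2, 26.7] cen 252.5 161.8 rect [253.4 160.9] [26.  18.9] 80.5
top cylinder_mid 0.75 [243.5, 149.7, 16.4, 26.4] cen 252.2 162.3 rect [253.  161.2] [25.9 18.2] 81.3
top cylinder_mid 0.25 [190.6, 215.8, 52.2, 70.6] cen 216.0 250.3 rect [215.9 251.9] [73.4 52.2] 88.2
```

View pics/tcrop.png

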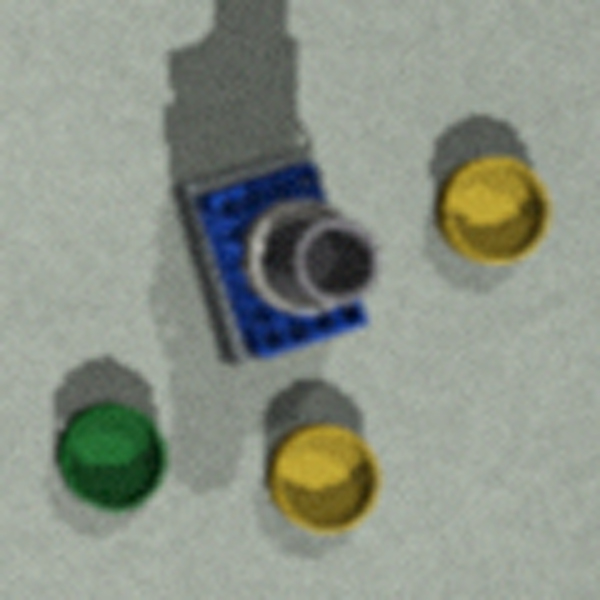

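View pics/scrop.png

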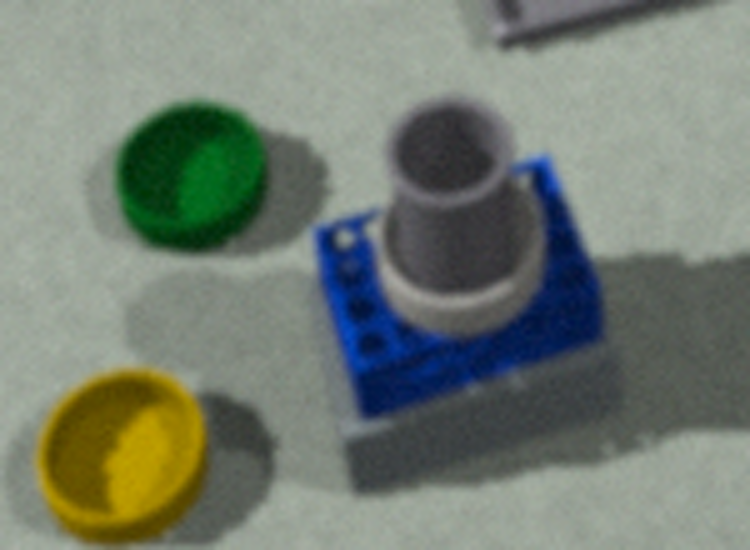

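The crops confirm the white dish with the beaker in it, on the blue rack, on the block. Next I need zoomed crops of the stations.

```bash
python3 - <<'E'
import cv2,numpy as np
T=cv2.imread("pics/top0.png");S=cv2.imread("pics/side0.png")
def c(I,x,y):return cv2.resize(I[y:y+80,x:x+100],None,fx=4,fy=3.75,interpolation=cv2.INTER_CUBIC)
def c4(I,x,y):return cv2.resize(I[y:y+75,x:x+100],None,fx=4,fy=4,interpolation=cv2.INTER_CUBIC)
cv2.imwrite("pics/g1.png",np.vstack([np.hstack([c4(T,325,220),c4(T,250,180)]),np.hstack([c4(S,260,290),c4(S,300,220)])]))
cv2.imwrite("pics/g2.png",np.vstack([np.hstack([c4(T,165,205),c4(T,80,240)]),np.hstack([c4(S,260,165),c4(S,230,130)])]))
E
```

```text
(no output)
```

View pics/g1.png

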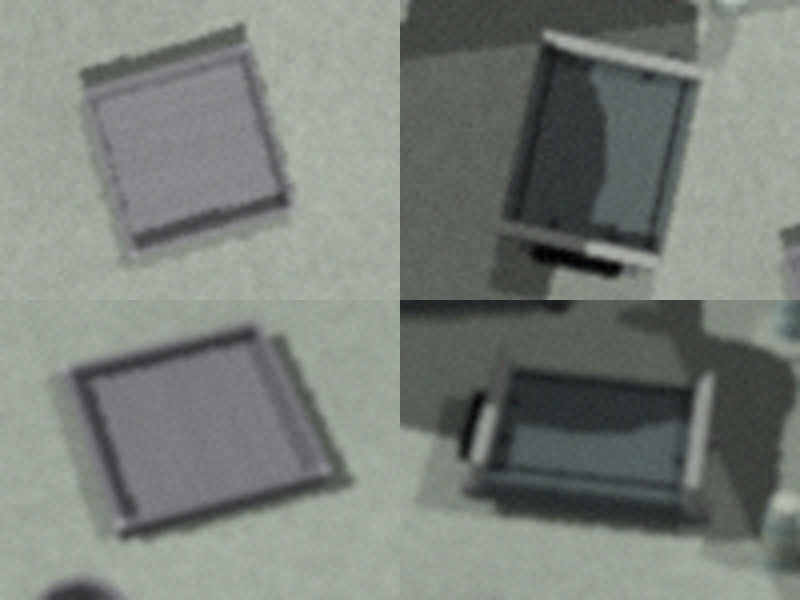

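View pics/g2.png

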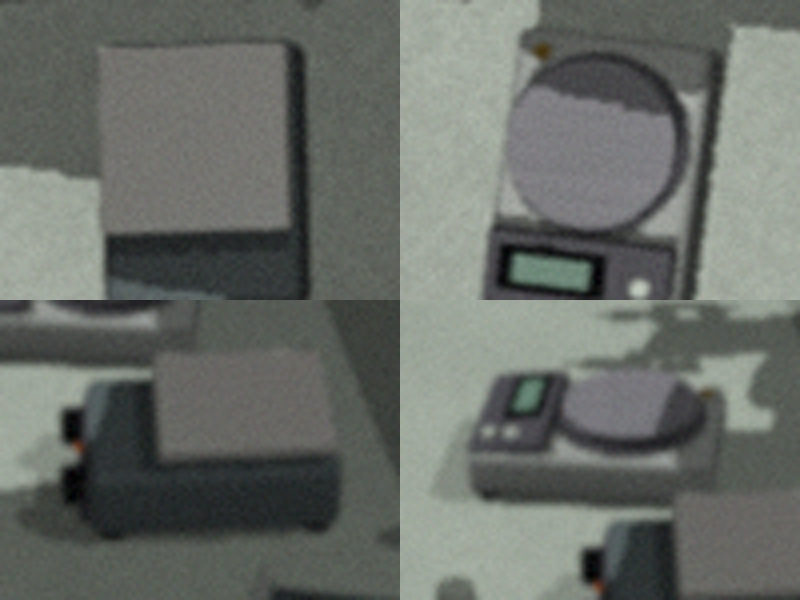

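```bash
cat > fit.py <<'E'
from h import *
from scipy.optimize import least_squares
def px(off,pts,f=4): return (np.array(pts,float)+.5)/f-.5+np.array(off)
def rect(L,W,z): return np.array([[-L/2,-W/2,z],[L/2,-W/2,z],[L/2,W/2,z],[-L/2,W/2,z]])
def place(p,M):
    c,s=np.cos(p[2]),np.sin(p[2]);return np.c_[p[0]+c*M[:,0]-s*M[:,1],p[1]+s*M[:,0]+c*M[:,1],M[:,2]]
def fit(obs,p0):
    f=lambda p:np.concatenate([(proj(n,place(p,M))-u).ravel() for n,M,u in obs])
    s=least_squares(f,p0,loss='soft_l1');return s.x,[np.round((proj(n,place(s.x,M))-u),1).tolist() for n,M,u in obs]
E
python3 - <<'E'
from fit import *
def go(name,obs,yaw0,z):
    p0=[*back(obs[0][0],obs[0][2].mean(0),z)[0,:2],yaw0]
    for o in (obs,obs[:1],obs[1:]):
        if o:
            p,res=fit(o,p0); print(name,[a[0] for a in o],p.round(4),np.degrees(p[2]).round(1),res)
# top cam: image right=-y, image down=-x. rect order: (-x,-y)=BR,(+x,-y)=TR,(+x,+y)=TL,(-x,+y)=BL
M=rect(.115,.115,.012)
go("tray",[("top",M,px((325,220),[(292,205),(245,45),(86,98),(125,262)])),
 ("side",M,px((260,290),[(120,222),(330,172),(257,24),(68,72)]))],.27,.012)
M=rect(.14,.11,.047)
go("bay",[("top",M,px((250,180),[(255,265),(303,68),(148,30),(100,228)]))],-.2,.047)
M=rect(.122,.122,.078)
go("hot",[("top",M,px((165,205),[(292,232),(290,42),(98,45),(102,236)])),
 ("side",M,px((260,165),[(158,160),(337,152),(332,50),(155,54)]))],0,.078)
print("pan top",back("top",px((80,240),[(193,140)]),.062), "side",back("side",px((230,130),[(233,111)]),.062))
print("beaker lip top",back("top",px((400,225),[(337,258)],5),.144),"side",back("side",px((190,340),[(451,152)],5),.144))
# rack top z .074 ; block top z .04
Mr=rect(.088,.058,.074)
go("rack",[("top",Mr,px((400,225),[(259,356),(195,190),(313,163),(369,322)],5)[[1,0,3,2]]*1)],0,.074)
E
```

```text
tray ['top', 'side'] [ 0.5536 -0.2121  0.2959] 17.0 [[[1.0, 0.7], [0.6, 0.1], [-0.1, -1.3], [2.1, -1.6]], [[0.3, 0.3], [-0.5, -1.4], [0.0, -1.4], [-0.8, -1.4]]]
tray ['top'] [ 0.5522 -0.21    0.3048] 17.5 [[[0.3, 1.0], [-0.5, 0.5], [-1.1, -0.6], [1.6, -0.9]]]
tray ['side'] [ 0.5542 -0.2151  0.2876] 16.5 [[[0.2, 1.3], [-0.3, -0.1], [0.6, -0.4], [-0.5, -0.6]]]
bay ['top'] [ 0.6587 -0.0153 -0.2294] -13.1 [[[0.5, 1.2], [1.0, -0.7], [-0.4, -1.0], [-1.2, 0.5]]]
bay ['top'] [ 0.6587 -0.0153 -0.2294] -13.1 [[[0.5, 1.2], [1.0, -0.7], [-0.4, -1.0], [-1.2, 0.5]]]
hot ['top', 'side'] [0.595  0.2047 0.0243] 1.4 [[[0.3, -0.3], [0.5, -0.0], [1.2, -0.2], [0.2, -0.7]], [[-0.2, -3.2], [0.1, -2.5], [-2.7, -0.9], [-0.4, -0.8]]]
hot ['top'] [0.5942 0.2061 0.0336] 1.9 [[[-0.1, -0.2], [-0.3, 0.1], [0.4, 0.3], [-0.1, -0.2]]]
hot ['side'] [ 0.5966  0.1955 -0.0025] -0.1 [[[-0.2, -1.5], [0.4, -0.2], [-1.3, 1.1], [0.7, 0.6]]]
pan top [[0.50035193 0.42911626 0.062     ]] side [[0.49974131 0.40951013 0.062     ]]
beaker lip top [[ 0.50790757 -0.42853409  0.144     ]] side [[ 0.50657161 -0.4342211   0.144     ]]
rack ['top'] [ 0.5062 -0.4237 -2.8222] -161.7 [[[2.1, 0.7], [0.0, -0.0], [-0.8, -0.0], [-0.3, -0.7]]]
rack ['top'] [ 0.5062 -0.4237 -2.8222] -161.7 [[[2.1, 0.7], [0.0, -0.0], [-0.8, -0.0], [-0.3, -0.7]]]
```

```bash
cat > ov.py <<'E'
from fit import *
def circ(R,z): 
    a=np.linspace(0,2*np.pi,60);return np.c_[R*np.cos(a),R*np.sin(a),np.full(60,z)]
def box(L,W,z0,z1): return [rect(L,W,z0),rect(L,W,z1)]
def crop(n,im,items,center,f=5,w=80,h=60):
    x0,y0=int(center[0]-w/2),int(center[1]-h/2)
    x0=max(0,min(640-w,x0));y0=max(0,min(480-h,y0))
    I=cv2.resize(im[y0:y0+h,x0:x0+w],None,fx=f,fy=f,interpolation=cv2.INTER_CUBIC)
    J=I.copy()
    for p,Ms,col in items:
        for M in Ms:
            u=(proj(n,place(p,M))-[x0,y0]+.5)*f-.5
            cv2.polylines(J,[np.round(u*8).astype(np.int32)],True,col,1,cv2.LINE_AA,3)
    return np.hstack([I,J])
E
python3 - <<'E'
from ov import *
p=[.5072,-.4272,np.radians(18.)]
it=[(p,box(.088,.058,.04,.074),(0,255,255)),(p,box(.1,.066,0,.04),(0,0,255)),(p,[circ(.0215,.144)],(0,255,0)),(p,[circ(.029,.096)],(255,255,0))]
T=cv2.imread("pics/top0.png");S=cv2.imread("pics/side0.png")
a=crop("top",T,it,(456,277));b=crop("side",S,it,(282,400))
cv2.imwrite("pics/o1.png",np.vstack([a,b]))
E
```

```text
(no output)
```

View pics/o1.png

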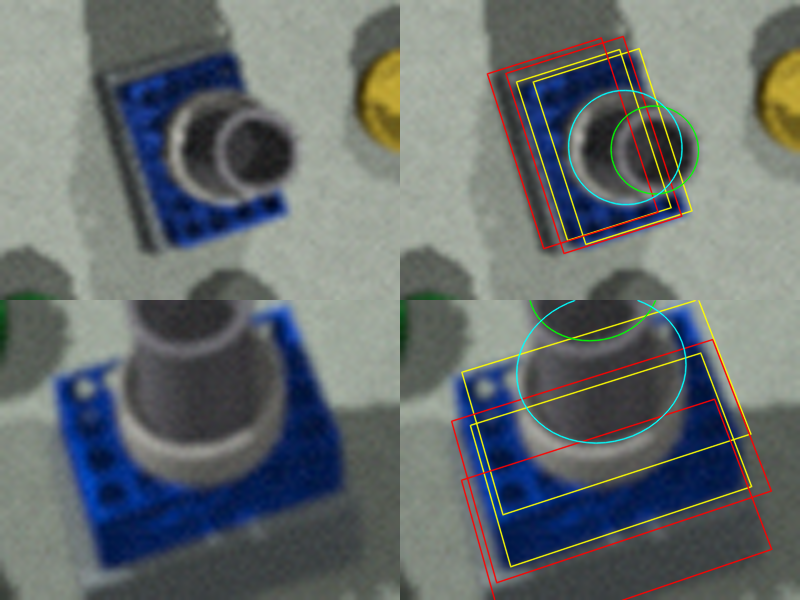

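```bash
cat > plan.py <<'E'
import sys
from h import *
def yaw(q): return np.arctan2(2*(q[0]*q[1]+q[2]*q[3]),1-2*(q[1]**2+q[2]**2))
def state():
    s=r.sense();return s["eef_pos"],yaw(s["tcp_rot"]),s
# args: x,y,z,yawdeg per waypoint ; optional step=0.03
if __name__=="__main__":
    step=.038;n=12;wps=[]
    for a in sys.argv[1:]:
        if a.startswith("step="):step=float(a[5:])
        elif a.startswith("n="):n=int(a[2:])
        else: wps.append([float(v) for v in a.split(",")])
    p,y,s=state();print("t",round(s["time_s"],2),"p",p.round(4),"yaw",np.degrees(y).round(2),"gap",round(s["finger_gap"],4),"F",s["wrist_force"].round(1))
    rows=[];p=p.copy()
    for w in wps:
        t=np.array(w[:3]);ty=np.radians(w[3])
        dy=(ty-y+np.pi)%(2*np.pi)-np.pi
        if len(w)>4: dy=dy+2*np.pi*w[4]
        k=max(1,int(np.ceil(max(np.linalg.norm(t-p)/step,abs(dy)/.115)-.05)))
        d=(t-p)/k
        for i in range(k):
            xt=np.array([np.cos(y),np.sin(y),0]);yt=np.array([np.sin(y),-np.cos(y),0])
            rows.append([d@xt,d@yt,-d[2],-dy/k]);y+=dy/k
        p=t
    print("rows needed",len(rows))
    out=np.round(np.array(rows[:n]),4)
    print([[float(a) for a in x] for x in out])
E
python3 plan.py 0.50,0.30,.24,100 .57,-.05,.24,60 .506,-.4275,.24,18
```

```text
t 1.2 p [0.1845 0.6493 0.2313] yaw 164.14 gap 0.0857 F [ 0.4  0.1 -0. ]
rows needed 34
[[-0.0307, -0.0192, -0.0007, 0.0861], [-0.0322, -0.0165, -0.0007, 0.0861], [-0.0335, -0.0137, -0.0007, 0.0861], [-0.0346, -0.0107, -0.0007, 0.0861], [-0.0354, -0.0077, -0.0007, 0.0861], [-0.0359, -0.0047, -0.0007, 0.0861], [-0.0362, -0.0015, -0.0007, 0.0861], [-0.0362, 0.0016, -0.0007, 0.0861], [-0.0359, 0.0047, -0.0007, 0.0861], [-0.0354, 0.0077, -0.0007, 0.0861], [-0.0346, 0.0108, -0.0007, 0.0861], [-0.0335, 0.0137, -0.0007, 0.0861]]
```

{"api": "drive_tool", "payload": {"increments": [-0.031, -0.019, 0, 0.086, -0.032, -0.016, 0, 0.086, -0.034, -0.014, 0, 0.086, -0.035, -0.011, 0, 0.086, -0.035, -0.008, 0, 0.086, -0.036, -0.005, 0, 0.086, -0.036, -0.002, 0, 0.086, -0.036, 0.002, 0, 0.086, -0.036, 0.005, 0, 0.086, -0.035, 0.008, 0, 0.086, -0.035, 0.011, 0, 0.086, -0.034, 0.014, 0, 0.086], "fingers": 1, "force": 30}}

```text
time_s: 2.2
eef_pos: [0.4783, 0.3113, 0.2309]
tcp_rot: [0.623, 0.782, 0.001, -0.0]
wrist_force: [0.5, 1.7, 0.5]
finger_gap: 0.0851
```

```bash
python3 plan.py .57,-.05,.24,60 .506,-.4275,.24,18
```

```text
t 2.2 p [0.4783 0.3113 0.2309] yaw 102.93 gap 0.0851 F [0.5 1.7 0.5]
rows needed 21
[[-0.0373, 0.0009, -0.0009, 0.0749], [-0.0371, 0.0036, -0.0009, 0.0749], [-0.0367, 0.0064, -0.0009, 0.0749], [-0.0361, 0.0091, -0.0009, 0.0749], [-0.0354, 0.0118, -0.0009, 0.0749], [-0.0344, 0.0144, -0.0009, 0.0749], [-0.0332, 0.017, -0.0009, 0.0749], [-0.0318, 0.0194, -0.0009, 0.0749], [-0.0303, 0.0217, -0.0009, 0.0749], [-0.0286, 0.0239, -0.0009, 0.0749], [-0.0326, 0.0121, -0.0, 0.0666], [-0.0317, 0.0143, -0.0, 0.0666]]
```

Tracking is nearly exact.

{"api": "drive_tool", "payload": {"increments": [-0.037, 0.001, -0.001, 0.075, -0.037, 0.004, -0.001, 0.075, -0.037, 0.006, -0.001, 0.075, -0.036, 0.009, -0.001, 0.075, -0.035, 0.012, -0.001, 0.075, -0.034, 0.014, -0.001, 0.075, -0.033, 0.017, -0.001, 0.075, -0.032, 0.019, -0.001, 0.075, -0.03, 0.022, -0.001, 0.075, -0.029, 0.024, -0.001, 0.075, -0.033, 0.012, 0, 0.067, -0.032, 0.014, 0, 0.067]}}

```text
time_s: 3.2
eef_pos: [0.5512, -0.1415, 0.2416]
tcp_rot: [0.908, 0.419, 0.002, 0.0]
wrist_force: [0.3, 0.4, 0.9]
finger_gap: 0.0856
```

```bash
python3 plan.py  .506,-.4275,.24,18 .506,-.4275,.2,18
```

```text
t 3.2 p [ 0.5512 -0.1415  0.2416] yaw 49.54 gap 0.0856 F [0.3 0.4 0.9]
rows needed 10
[[-0.0309, 0.0189, 0.0002, 0.0688], [-0.0295, 0.021, 0.0002, 0.0688], [-0.028, 0.023, 0.0002, 0.0688], [-0.0263, 0.0248, 0.0002, 0.0688], [-0.0246, 0.0266, 0.0002, 0.0688], [-0.0227, 0.0282, 0.0002, 0.0688], [-0.0207, 0.0297, 0.0002, 0.0688], [-0.0186, 0.0311, 0.0002, 0.0688], [0.0, 0.0, 0.02, -0.0], [0.0, 0.0, 0.02, -0.0]]
```

{"api": "drive_tool", "payload": {"increments": [-0.031, 0.019, 0, 0.069, -0.03, 0.021, 0, 0.069, -0.028, 0.023, 0, 0.069, -0.026, 0.025, 0, 0.069, -0.025, 0.027, 0, 0.069, -0.023, 0.028, 0, 0.069, -0.021, 0.03, 0, 0.069, -0.019, 0.031, 0, 0.069, 0, 0, 0.015, 0, 0, 0, 0.015, 0, 0, 0, 0, 0, 0, 0, 0, 0]}}

```text
time_s: 4.2
eef_pos: [0.4932, -0.4495, 0.2096]
tcp_rot: [0.991, 0.136, 0.003, 0.0]
wrist_force: [0.6, -0.8, 0.2]
finger_gap: 0.0854
```

```bash
python3 plan.py  .506,-.4275,.2,18 
python3 - <<'E'
from ov import *
from plan import state
p,y,s=state()
for n in("side","top"): cv2.imwrite(f"pics/{n}1.png",r.read_camera(n)[:,:,::-1])
T=cv2.imread("pics/top1.png");S=cv2.imread("pics/side1.png")
# finger body: 114 long along tool y
q=[p[0],p[1],y]
it=[(q,[rect(.022,.114,p[2]+.013),rect(.022,.085,p[2]+.013)],(0,255,0))]
cv2.imwrite("pics/o2.png",np.vstack([crop("top",T,it,proj("top",p)[0]),crop("side",S,it,proj("side",p)[0])]))
E
```

```text
t 4.2 p [ 0.4932 -0.4495  0.2096] yaw 15.64 gap 0.0854 F [ 0.6 -0.8  0.2]
rows needed 1
[[0.0182, -0.0177, 0.0096, -0.0413]]
```

View pics/o2.png

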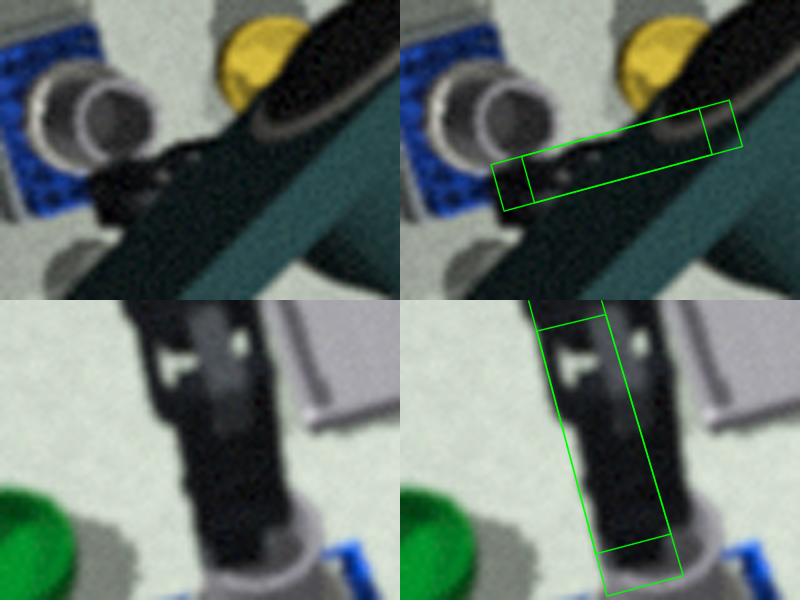

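{"api": "drive_tool", "payload": {"increments": [0.009, -0.009, 0, -0.02, 0.009, -0.009, 0, -0.02, 0, 0, 0, 0, 0, 0, 0, 0]}}

```text
time_s: 4.63
eef_pos: [0.5086, -0.4221, 0.213]
tcp_rot: [0.987, 0.16, 0.004, 0.002]
wrist_force: [0.0, 1.2, 0.1]
finger_gap: 0.0855
```

```bash
python3 plan.py  .506,-.4275,.2,18 
```

```text
t 4.63 p [ 0.5086 -0.4221  0.213 ] yaw 18.46 gap 0.0855 F [0.  1.2 0.1]
rows needed 1
[[-0.0041, 0.0043, 0.013, 0.008]]
```

{"api": "drive_tool", "payload": {"increments": [-0.002, 0.002, 0.015, 0.004, -0.001, 0.002, 0.015, 0.004, 0, 0, 0.012, 0, 0, 0, 0, 0, 0, 0, 0, 0]}}

```text
time_s: 5.05
eef_pos: [0.5079, -0.4261, 0.1672]
tcp_rot: [0.988, 0.157, 0.004, 0.002]
wrist_force: [-0.1, -0.7, 0.6]
finger_gap: 0.0851
```

```bash
python3 plan.py  .506,-.4275,.103,18 
python3 - <<'E'
from ov import *
from plan import state
p,y,s=state()
for n in("side","top"): cv2.imwrite(f"pics/{n}2.png",r.read_camera(n)[:,:,::-1])
T=cv2.imread("pics/top2.png");S=cv2.imread("pics/side2.png")
# finger body: 114 long along tool y
q=[p[0],p[1],y]
it=[(q,[rect(.022,.114,p[2]+.013),rect(.022,.085,p[2]+.013),circ(.0215,.144)],(0,255,0))]
cv2.imwrite("pics/o3.png",np.vstack([crop("top",T,it,proj("top",p)[0]),crop("side",S,it,proj("side",p)[0])]))
E
```

```text
t 5.05 p [ 0.5079 -0.4261  0.1672] yaw 18.08 gap 0.0851 F [-0.1 -0.7  0.6]
rows needed 2
[[-0.0011, 0.0004, 0.0321, 0.0007], [-0.0011, 0.0004, 0.0321, 0.0007]]
```

View pics/o3.png

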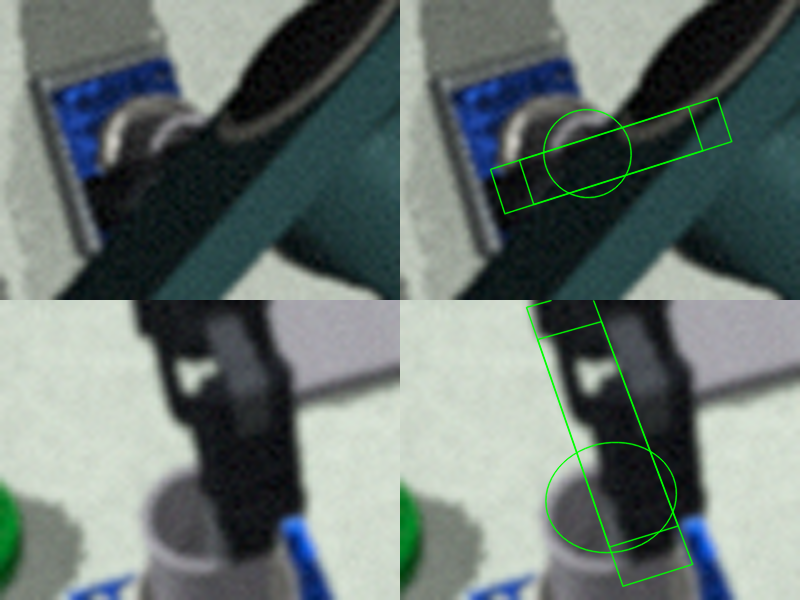

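{"api": "drive_tool", "payload": {"increments": [-0.001, 0, 0.016, 0, -0.001, 0, 0.016, 0, 0, 0, 0.014, 0, 0, 0, 0.008, 0, 0, 0, 0.002, 0, 0, 0, 0, 0]}}

```text
time_s: 5.65
eef_pos: [0.5074, -0.4284, 0.1126]
tcp_rot: [0.988, 0.157, 0.006, 0.004]
wrist_force: [-0.1, 0.1, 0.1]
finger_gap: 0.0851
```

```bash
python3 plan.py  .506,-.4275,.103,18
```

```text
t 5.65 p [ 0.5074 -0.4284  0.1126] yaw 18.03 gap 0.0851 F [-0.1  0.1  0.1]
rows needed 1
[[-0.0011, -0.0013, 0.0096, 0.0006]]
```

{"api": "drive_tool", "payload": {"increments": [0, 0, 0.005, 0, 0, 0, 0.004, 0, 0, 0, 0, 0]}}

```text
time_s: 5.9
eef_pos: [0.5081, -0.429, 0.1045]
tcp_rot: [0.988, 0.157, 0.007, 0.005]
wrist_force: [-0.2, -0.3, -0.3]
finger_gap: 0.0853
```

{"api": "drive_tool", "payload": {"increments": [0, 0, 0, 0, 0, 0, 0, 0, 0, 0, 0, 0, 0, 0, 0, 0, 0, 0, 0, 0, 0, 0, 0, 0, 0, 0, 0, 0, 0, 0, 0, 0], "fingers": -1, "force": 25}}

```text
time_s: 6.57
eef_pos: [0.5085, -0.4293, 0.1059]
tcp_rot: [0.988, 0.157, 0.007, 0.005]
wrist_force: [0.1, -0.4, -0.6]
finger_gap: 0.0384
```

{"api": "drive_tool", "payload": {"increments": [0, 0, -0.01, 0, 0, 0, -0.02, 0, 0, 0, -0.03, 0, 0, 0, -0.03, 0, 0, 0, -0.02, 0, 0, 0, 0, 0, 0, 0, 0, 0]}}

```text
time_s: 7.15
eef_pos: [0.5059, -0.4275, 0.2232]
tcp_rot: [0.988, 0.157, 0.006, 0.005]
wrist_force: [0.1, 0.3, -1.3]
finger_gap: 0.0387
```

```bash
python3 plan.py .5525,-.2115,.215,18 
python3 - <<'E'
from ov import *
from plan import state
p,y,s=state()
for n in("side","top"): cv2.imwrite(f"pics/{n}3.png",r.read_camera(n)[:,:,::-1])
T=cv2.imread("pics/top3.png");S=cv2.imread("pics/side3.png")
cv2.imwrite("pics/o4.png",np.vstack([crop("top",T,[],(456,277)),crop("side",S,[],(285,370))]))
E
```

```text
t 7.15 p [ 0.5059 -0.4275  0.2232] yaw 18.04 gap 0.0387 F [ 0.1  0.3 -1.3]
rows needed 6
[[0.0185, -0.0318, 0.0014, 0.0001], [0.0185, -0.0318, 0.0014, 0.0001], [0.0185, -0.0318, 0.0014, 0.0001], [0.0185, -0.0318, 0.0014, 0.0001], [0.0185, -0.0318, 0.0014, 0.0001], [0.0185, -0.0318, 0.0014, 0.0001]]
```

View pics/o4.png

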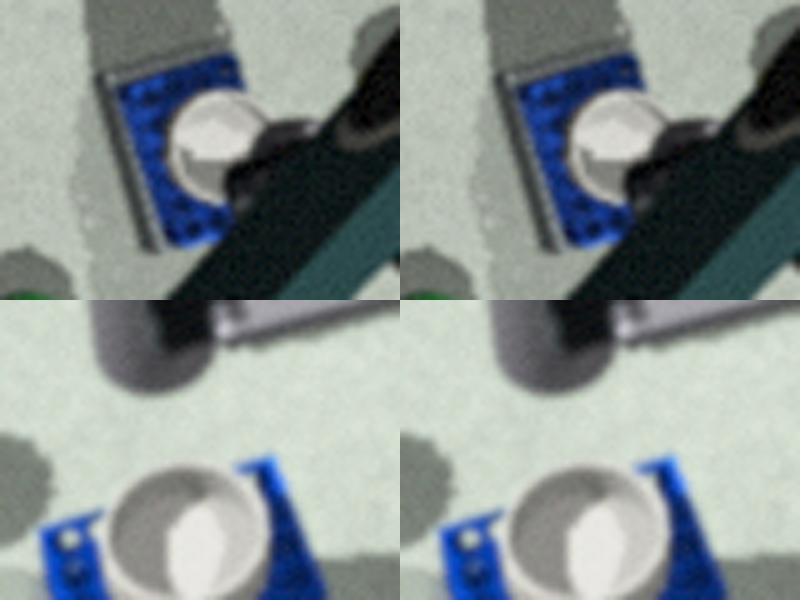

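The picture shows the beaker held, with the white dish left undisturbed on the rack (top view about (444,270)). Now to the tray.

{"api": "drive_tool", "payload": {"increments": [0.01, -0.017, 0, 0, 0.018, -0.031, 0, 0, 0.018, -0.031, 0, 0, 0.018, -0.031, 0, 0, 0.018, -0.031, 0, 0, 0.014, -0.025, 0, 0, 0.006, -0.012, 0, 0, 0, 0, 0, 0, 0, 0, 0, 0]}}

```text
time_s: 8.0
eef_pos: [0.5452, -0.2172, 0.2076]
tcp_rot: [0.988, 0.156, -0.001, -0.001]
wrist_force: [0.4, -0.8, -1.2]
finger_gap: 0.0384
```

```bash
python3 plan.py .5525,-.2115,.1,18
```

```text
t 8.0 p [ 0.5452 -0.2172  0.2076] yaw 17.9 gap 0.0384 F [ 0.4 -0.8 -1.2]
rows needed 3
[[0.0029, -0.001, 0.0359, -0.0006], [0.0029, -0.001, 0.0359, -0.0006], [0.0029, -0.001, 0.0359, -0.0006]]
```

{"api": "drive_tool", "payload": {"increments": [0.003, -0.001, 0.02, 0, 0.003, -0.001, 0.03, 0, 0.002, -0.001, 0.03, 0, 0.001, 0, 0.02, 0, 0, 0, 0.01, 0, 0, 0, 0, 0, 0, 0, 0, 0]}}

```text
time_s: 8.58
eef_pos: [0.5506, -0.2168, 0.0903]
tcp_rot: [0.988, 0.153, -0.003, -0.002]
wrist_force: [-0.4, 0.0, -0.2]
finger_gap: 0.0388
```

```bash
python3 plan.py .5525,-.2115,.031,18
python3 - <<'E'
from ov import *
from plan import state
p,y,s=state()
for n in("side","top"): cv2.imwrite(f"pics/{n}4.png",r.read_camera(n)[:,:,::-1])
T=cv2.imread("pics/top4.png");S=cv2.imread("pics/side4.png")
q=[p[0],p[1],y]; t=[.5525,-.2115,.3]
it=[(q,[circ(.02,p[2]-.028),circ(.0215,p[2]+.038)],(0,255,0)),(t,[rect(.115,.115,.012),rect(.115,.115,0),circ(.003,.003)],(0,0,255))]
cv2.imwrite("pics/o5.png",np.vstack([crop("top",T,it,(372,257)),crop("side",S,it,(311,310))]))
E
```

```text
t 8.58 p [ 0.5506 -0.2168  0.0903] yaw 17.65 gap 0.0388 F [-0.4  0.  -0.2]
rows needed 2
[[0.0017, -0.0022, 0.0297, -0.003], [0.0017, -0.0022, 0.0297, -0.003]]
```

View pics/o5.png

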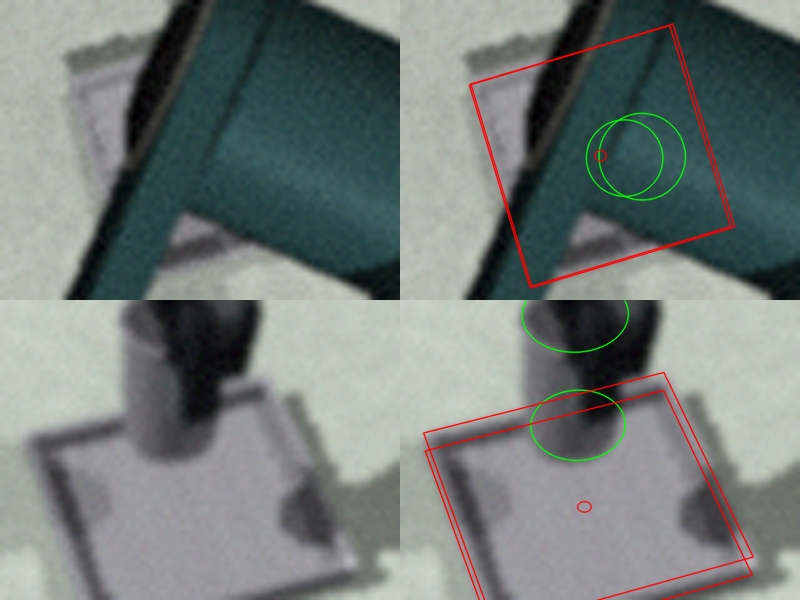

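{"api": "drive_tool", "payload": {"increments": [0.002, -0.001, 0.015, 0, 0.002, -0.001, 0.018, 0, 0.001, -0.001, 0.01, 0, 0, 0, 0.005, 0, 0, 0, 0, 0, 0, 0, 0, 0]}}

```text
time_s: 9.18
eef_pos: [0.5574, -0.2133, 0.0446]
tcp_rot: [0.988, 0.153, 0.001, 0.001]
wrist_force: [-0.9, 1.2, -0.4]
finger_gap: 0.0387
```

```bash
python3 plan.py .5545,-.2135,.031,18
```

```text
t 9.18 p [ 0.5574 -0.2133  0.0446] yaw 17.64 gap 0.0387 F [-0.9  1.2 -0.4]
rows needed 1
[[-0.0028, -0.0007, 0.0136, -0.0063]]
```

{"api": "drive_tool", "payload": {"increments": [-0.001, 0, 0.003, 0, -0.001, 0, 0.003, 0, 0, 0, 0.002, 0, 0, 0, 0.001, 0, 0, 0, 0, 0]}}

```text
time_s: 9.6
eef_pos: [0.5561, -0.2145, 0.0369]
tcp_rot: [0.988, 0.153, 0.003, 0.002]
wrist_force: [-0.5, 0.1, -0.9]
finger_gap: 0.0387
```

{"api": "drive_tool", "payload": {"increments": [0, 0, 0.002, 0, 0, 0, 0.002, 0, 0, 0, 0, 0]}}

```text
time_s: 9.85
eef_pos: [0.5563, -0.2146, 0.033]
tcp_rot: [0.988, 0.153, 0.003, 0.002]
wrist_force: [0.1, -0.5, -0.2]
finger_gap: 0.0389
```

{"api": "drive_tool", "payload": {"increments": [0, 0, 0.0015, 0, 0, 0, 0, 0, 0, 0, 0, 0]}}

```text
time_s: 10.1
eef_pos: [0.5564, -0.2146, 0.0313]
tcp_rot: [0.988, 0.153, 0.003, 0.002]
wrist_force: [0.1, 0.8, -1.1]
finger_gap: 0.0388
```

{"api": "drive_tool", "payload": {"increments": [0, 0, 0.0015, 0, 0, 0, 0, 0, 0, 0, 0, 0]}}

```text
time_s: 10.35
eef_pos: [0.5568, -0.2149, 0.031]
tcp_rot: [0.988, 0.153, 0.003, 0.002]
wrist_force: [-0.9, 0.2, -1.3]
finger_gap: 0.0385
```

{"api": "drive_tool", "payload": {"increments": [0, 0, 0.0015, 0, 0, 0, 0, 0, 0, 0, 0, 0]}}

```text
time_s: 10.6
eef_pos: [0.5574, -0.2151, 0.0308]
tcp_rot: [0.988, 0.153, 0.004, 0.003]
wrist_force: [0.4, 0.3, -0.1]
finger_gap: 0.0387
```

{"api": "drive_tool", "payload": {"increments": [0, 0, 0, 0, 0, 0, 0, 0, 0, 0, 0, 0, 0, 0, 0, 0, 0, 0, 0, 0, 0, 0, 0, 0], "fingers": 1}}

```text
time_s: 11.1
eef_pos: [0.5572, -0.215, 0.03]
tcp_rot: [0.988, 0.153, 0.004, 0.002]
wrist_force: [-0.2, -0.2, -0.5]
finger_gap: 0.0853
```

{"api": "drive_tool", "payload": {"increments": [0, 0, -0.01, 0, 0, 0, -0.02, 0, 0, 0, -0.03, 0, 0, 0, -0.03, 0, 0, 0, -0.03, 0, 0, 0, -0.02, 0, -0.004, 0.007, 0, 0, -0.014, 0.025, 0, 0, -0.018, 0.031, 0, 0, -0.018, 0.031, 0, 0, -0.018, 0.031, 0, 0, 0, 0, 0, 0]}}

```text
time_s: 12.1
eef_pos: [0.5232, -0.3597, 0.1838]
tcp_rot: [0.988, 0.156, 0.005, 0.004]
wrist_force: [-0.6, -0.1, -0.2]
finger_gap: 0.0853
```

```bash
python3 plan.py .506,-.4275,.15,18
python3 - <<'E'
from ov import *
from plan import state
p,y,s=state()
for n in("side","top"): cv2.imwrite(f"pics/{n}5.png",r.read_camera(n)[:,:,::-1])
T=cv2.imread("pics/top5.png");S=cv2.imread("pics/side5.png")
t=[.5525,-.2135,.3]
it=[(t,[rect(.115,.115,.012),circ(.02,.003),circ(.0215,.069)],(0,0,255))]
cv2.imwrite("pics/o6.png",np.vstack([crop("top",T,it,(372,257)),crop("side",S,it,(311,310))]))
E
```

```text
t 12.1 p [ 0.5232 -0.3597  0.1838] yaw 17.95 gap 0.0853 F [-0.6 -0.1 -0.2]
rows needed 2
[[-0.0186, 0.0296, 0.0169, -0.0004], [-0.0186, 0.0296, 0.0169, -0.0004]]
```

View pics/o6.png

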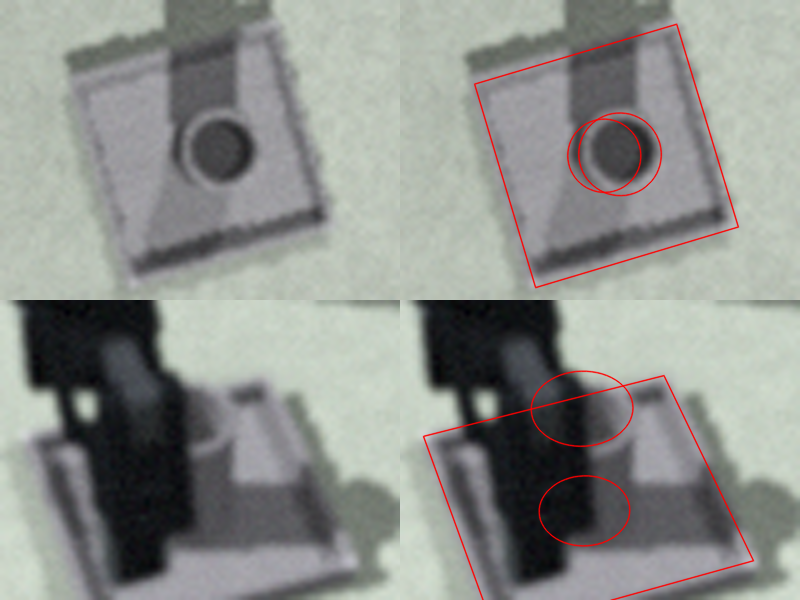

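```bash
python3 - <<'E'
from ov import *
T=cv2.imread("pics/top5.png");S=cv2.imread("pics/side3.png")
print(back("top",px((416,247),[(227,147)],5),.096))
t=[.5065,-.4275,.314]
it=[(t,[rect(.088,.058,.074),circ(.029,.096),circ(.026,.096),circ(.0275,.074)],(0,0,255))]
cv2.imwrite("pics/o7.png",np.vstack([crop("top",cv2.imread("pics/top3.png"),it,(456,277)),crop("side",S,it,(285,392))]))
E
```

```text
[[ 0.50718688 -0.42830005  0.096     ]]
```

View pics/o7.png

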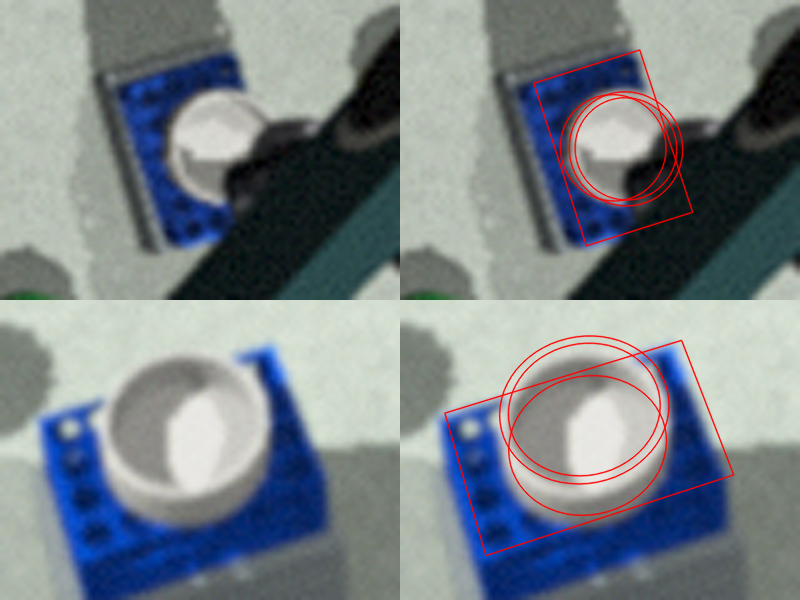

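{"api": "drive_tool", "payload": {"increments": [-0.014, 0.022, 0, 0, -0.012, 0.022, 0, 0, -0.006, 0.01, 0, 0, 0, 0, 0, 0, 0, 0, 0, 0]}}

```text
time_s: 12.62
eef_pos: [0.5114, -0.4148, 0.1837]
tcp_rot: [0.987, 0.158, 0.005, 0.002]
wrist_force: [0.8, 0.3, 0.3]
finger_gap: 0.0853
```

```bash
python3 plan.py .507,-.4295,.11,18
```

```text
t 12.62 p [ 0.5114 -0.4148  0.1837] yaw 18.19 gap 0.0853 F [0.8 0.3 0.3]
rows needed 2
[[-0.0044, 0.0063, 0.0368, 0.0016], [-0.0044, 0.0063, 0.0368, 0.0016]]
```

{"api": "drive_tool", "payload": {"increments": [-0.005, 0.006, 0.01, 0, -0.003, 0.006, 0.02, 0, 0, 0.002, 0.02, 0, 0, 0, 0.015, 0, 0, 0, 0, 0, 0, 0, 0, 0]}}

```text
time_s: 13.12
eef_pos: [0.5104, -0.4264, 0.1147]
tcp_rot: [0.987, 0.161, 0.006, 0.002]
wrist_force: [0.1, 0.1, 0.7]
finger_gap: 0.0855
```

```bash
python3 plan.py .507,-.4295,.077,18
python3 - <<'E'
from ov import *
from plan import state
p,y,s=state()
for n in("side","top"): cv2.imwrite(f"pics/{n}6.png",r.read_camera(n)[:,:,::-1])
T=cv2.imread("pics/top6.png");S=cv2.imread("pics/side6.png")
it=[([.507,-.4295,0],[circ(.029,.096),circ(.0275,.074)],(0,0,255)),([p[0],p[1],y],[rect(.022,.114,p[2]+.013),rect(.022,.085,p[2]+.013)],(0,255,0))]
cv2.imwrite("pics/o8.png",np.vstack([crop("top",T,it,(446,277)),crop("side",S,it,(285,382))]))
E
```

```text
t 13.12 p [ 0.5104 -0.4264  0.1147] yaw 18.49 gap 0.0855 F [0.1 0.1 0.7]
rows needed 1
[[-0.0043, 0.0018, 0.0377, 0.0086]]
```

View pics/o8.png

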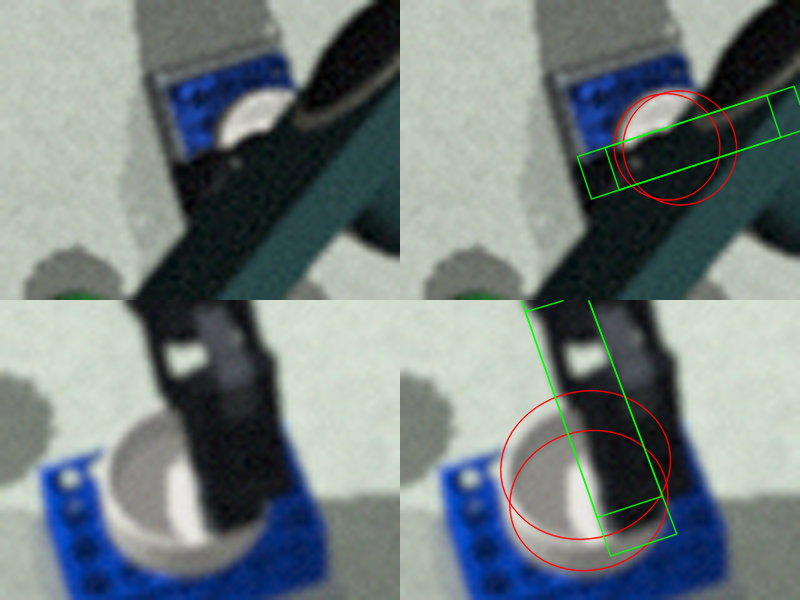

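{"api": "drive_tool", "payload": {"increments": [-0.003, 0.003, 0.012, 0.004, -0.001, 0.001, 0.012, 0.004, 0, 0, 0.008, 0, 0, 0, 0.002, 0, 0, 0, 0, 0]}}

```text
time_s: 13.63
eef_pos: [0.5091, -0.4326, 0.0807]
tcp_rot: [0.988, 0.156, 0.007, 0.004]
wrist_force: [-0.9, -0.5, 0.1]
finger_gap: 0.0854
```

```bash
python3 plan.py .507,-.4305,.077,18
```

```text
t 13.63 p [ 0.5091 -0.4326  0.0807] yaw 18.01 gap 0.0854 F [-0.9 -0.5  0.1]
rows needed 1
[[-0.0014, -0.0027, 0.0037, 0.0001]]
```

{"api": "drive_tool", "payload": {"increments": [-0.001, -0.001, 0.003, 0, 0, 0, 0, 0, 0, 0, 0, 0]}}

```text
time_s: 13.88
eef_pos: [0.5078, -0.432, 0.0774]
tcp_rot: [0.988, 0.156, 0.007, 0.003]
wrist_force: [0.3, 0.9, 0.5]
finger_gap: 0.0852
```

{"api": "drive_tool", "payload": {"increments": [0, 0, 0, 0, 0, 0, 0, 0, 0, 0, 0, 0, 0, 0, 0, 0, 0, 0, 0, 0, 0, 0, 0, 0], "fingers": -1, "force": 25}}

```text
time_s: 14.38
eef_pos: [0.5083, -0.4324, 0.0792]
tcp_rot: [0.988, 0.156, 0.008, 0.004]
wrist_force: [-0.2, -0.3, -1.0]
finger_gap: 0.0573
```

{"api": "drive_tool", "payload": {"increments": [0, 0, -0.01, 0, 0, 0, -0.02, 0, 0, 0, -0.03, 0, 0, 0, -0.03, 0, 0, 0, -0.03, 0, 0, 0, -0.01, 0, 0.006, -0.019, 0, 0, 0.011, -0.034, 0, 0, 0.011, -0.034, 0, 0, 0.011, -0.034, 0, 0, 0.011, -0.034, 0, 0, 0.011, -0.034, 0, 0]}}

```text
time_s: 15.38
eef_pos: [0.5035, -0.2308, 0.2175]
tcp_rot: [0.988, 0.153, 0.008, 0.005]
wrist_force: [-0.1, -0.7, -0.6]
finger_gap: 0.0572
```

{"api": "drive_tool", "payload": {"increments": [0.011, -0.034, 0, 0, 0.011, -0.034, 0, 0, 0.011, -0.034, 0, 0, 0.011, -0.034, 0, 0, 0.011, -0.034, 0, 0, 0.011, -0.034, 0, 0, 0.011, -0.034, 0, 0, 0.011, -0.034, 0, 0, 0.011, -0.034, 0, 0, 0.011, -0.034, 0, 0, 0.011, -0.034, 0, 0, 0.011, -0.034, 0, 0]}}

```text
time_s: 16.38
eef_pos: [0.5005, 0.2191, 0.2185]
tcp_rot: [0.988, 0.152, 0.011, 0.005]
wrist_force: [0.4, 0.0, -0.2]
finger_gap: 0.0571
```

```bash
python3 plan.py .5004,.427,.2,18
```

```text
t 16.38 p [0.5005 0.2191 0.2185] yaw 17.46 gap 0.0571 F [ 0.4  0.  -0.2]
rows needed 6
[[0.0104, -0.0331, 0.0031, -0.0016], [0.0104, -0.033, 0.0031, -0.0016], [0.0105, -0.033, 0.0031, -0.0016], [0.0105, -0.033, 0.0031, -0.0016], [0.0106, -0.033, 0.0031, -0.0016], [0.0106, -0.033, 0.0031, -0.0016]]
```

{"api": "drive_tool", "payload": {"increments": [0.011, -0.033, 0, 0, 0.011, -0.033, 0, 0, 0.011, -0.033, 0, 0, 0.01, -0.031, 0, 0, 0.008, -0.025, 0, 0, 0.005, -0.014, 0.005, 0, 0.001, -0.003, 0.01, 0, 0, 0, 0.015, 0, 0, 0, 0.01, 0, 0, 0, 0, 0, 0, 0, 0, 0]}}

```text
time_s: 17.3
eef_pos: [0.4997, 0.414, 0.1733]
tcp_rot: [0.988, 0.155, 0.01, 0.005]
wrist_force: [0.3, 0.4, 0.6]
finger_gap: 0.0571
```

```bash
python3 plan.py .5004,.427,.1,18
```

```text
t 17.3 p [0.4997 0.414  0.1733] yaw 17.82 gap 0.0571 F [0.3 0.4 0.6]
rows needed 2
[[0.0023, -0.0061, 0.0367, -0.0016], [0.0023, -0.0061, 0.0367, -0.0016]]
```

{"api": "drive_tool", "payload": {"increments": [0.002, -0.005, 0.012, 0, 0.002, -0.004, 0.02, 0, 0, -0.002, 0.02, 0, 0, 0, 0.012, 0, 0, 0, 0, 0, 0, 0, 0, 0]}}

```text
time_s: 17.8
eef_pos: [0.5034, 0.4233, 0.1072]
tcp_rot: [0.988, 0.152, 0.012, 0.004]
wrist_force: [0.7, -0.1, -0.3]
finger_gap: 0.0571
```

```bash
python3 plan.py .5004,.427,.075,18
python3 - <<'E'
from ov import *
from plan import state
p,y,s=state()
for n in("side","top"): cv2.imwrite(f"pics/{n}7.png",r.read_camera(n)[:,:,::-1])
T=cv2.imread("pics/top7.png");S=cv2.imread("pics/side7.png")
q=[p[0],p[1],y]
it=[([.5004,.427,0],[circ(.055,.062),circ(.004,.062)],(0,0,255)),(q,[circ(.029,p[2]+.0175),circ(.0275,p[2]-.0045)],(0,255,0))]
cv2.imwrite("pics/o9.png",np.vstack([crop("top",T,it,(130,275)),crop("side",S,it,(285,160))]))
E
```

```text
t 17.8 p [0.5034 0.4233 0.1072] yaw 17.55 gap 0.0571 F [ 0.7 -0.1 -0.3]
rows needed 1
[[-0.0018, -0.0045, 0.0322, -0.0078]]
```

View pics/o9.png

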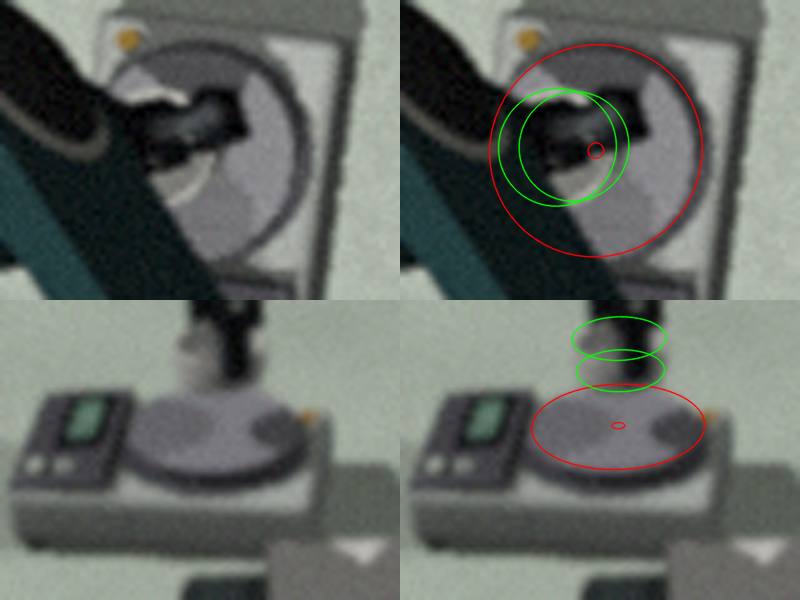

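{"api": "drive_tool", "payload": {"increments": [-0.001, -0.002, 0.01, 0, -0.001, -0.002, 0.01, 0, 0, 0, 0.006, 0, 0, 0, 0.002, 0, 0, 0, 0, 0, 0, 0, 0, 0]}}

```text
time_s: 18.4
eef_pos: [0.5017, 0.4275, 0.0798]
tcp_rot: [0.988, 0.152, 0.014, 0.003]
wrist_force: [1.1, 0.2, -0.3]
finger_gap: 0.057
```

```bash
python3 plan.py .5004,.427,.067,18
```

```text
t 18.4 p [0.5017 0.4275 0.0798] yaw 17.55 gap 0.057 F [ 1.1  0.2 -0.3]
rows needed 1
[[-0.0014, 0.0001, 0.0128, -0.0079]]
```

{"api": "drive_tool", "payload": {"increments": [-0.001, 0, 0.004, 0, 0, 0, 0.003, 0, 0, 0, 0.002, 0, 0, 0, 0, 0, 0, 0, 0, 0]}}

```text
time_s: 18.82
eef_pos: [0.5012, 0.4273, 0.0705]
tcp_rot: [0.988, 0.152, 0.014, 0.003]
wrist_force: [-0.4, -0.2, -0.7]
finger_gap: 0.0569
```

{"api": "drive_tool", "payload": {"increments": [0, 0, 0.0015, 0, 0, 0, 0.001, 0, 0, 0, 0, 0, 0, 0, 0, 0]}}

```text
time_s: 19.15
eef_pos: [0.5015, 0.4273, 0.0681]
tcp_rot: [0.988, 0.152, 0.014, 0.003]
wrist_force: [0.1, 0.2, -0.9]
finger_gap: 0.0568
```

{"api": "drive_tool", "payload": {"increments": [0, 0, 0.0015, 0, 0, 0, 0, 0, 0, 0, 0, 0]}}

```text
time_s: 19.4
eef_pos: [0.5017, 0.4275, 0.0668]
tcp_rot: [0.988, 0.152, 0.014, 0.003]
wrist_force: [0.1, 0.6, 1.1]
finger_gap: 0.057
```

{"api": "drive_tool", "payload": {"increments": [0, 0, 0.0015, 0, 0, 0, 0, 0, 0, 0, 0, 0]}}

```text
time_s: 19.65
eef_pos: [0.502, 0.4277, 0.0671]
tcp_rot: [0.988, 0.152, 0.015, 0.002]
wrist_force: [0.9, 0.8, -1.2]
finger_gap: 0.0571
```

Contact: the z position has stalled at 0.067. Release.

{"api": "drive_tool", "payload": {"increments": [0, 0, 0, 0, 0, 0, 0, 0, 0, 0, 0, 0, 0, 0, 0, 0, 0, 0, 0, 0, 0, 0, 0, 0], "fingers": 1}}

```text
time_s: 20.15
eef_pos: [0.502, 0.4277, 0.0666]
tcp_rot: [0.988, 0.152, 0.015, 0.002]
wrist_force: [0.2, -0.7, -0.2]
finger_gap: 0.0852
```

{"api": "drive_tool", "payload": {"increments": [0, 0, -0.01, 0, 0, 0, -0.02, 0, 0, 0, -0.03, 0, 0, 0, -0.03, 0, 0, 0, -0.03, 0, 0, 0, -0.02, 0, -0.011, 0.033, 0, 0, -0.011, 0.033, 0, 0, -0.011, 0.033, 0, 0, -0.011, 0.033, 0, 0, -0.011, 0.033, 0, 0, -0.011, 0.033, 0, 0]}}

```text
time_s: 21.15
eef_pos: [0.4922, 0.2163, 0.2215]
tcp_rot: [0.988, 0.156, 0.017, 0.002]
wrist_force: [0.5, -0.4, 0.8]
finger_gap: 0.0855
```

```bash
python3 plan.py .505,-.4275,.2,18
python3 - <<'E'
from ov import *
from plan import state
p,y,s=state()
for n in("side","top"): cv2.imwrite(f"pics/{n}8.png",r.read_camera(n)[:,:,::-1])
T=cv2.imread("pics/top8.png");S=cv2.imread("pics/side8.png")
q=[p[0],p[1],y]
it=[([.5004,.427,0],[circ(.055,.062),circ(.029,.084),circ(.0275,.062)],(0,0,255))]
cv2.imwrite("pics/o10.png",np.vstack([crop("top",T,it,(130,275)),crop("side",S,it,(285,160))]))
k=[.506,-.4275,.314]
it=[(k,[rect(.088,.058,.074),rect(.1,.066,.04),rect(.1,.066,0)],(0,0,255))]
cv2.imwrite("pics/o11.png",np.vstack([crop("top",T,it,(446,277)),crop("side",S,it,(285,402))]))
E
```

```text
t 21.15 p [0.4922 0.2163 0.2215] yaw 17.99 gap 0.0855 F [ 0.5 -0.4  0.8]
rows needed 17
[[-0.011, 0.0363, 0.0013, -0.0], [-0.011, 0.0363, 0.0013, -0.0], [-0.011, 0.0363, 0.0013, -0.0], [-0.011, 0.0363, 0.0013, -0.0], [-0.011, 0.0363, 0.0013, -0.0], [-0.011, 0.0363, 0.0013, -0.0], [-0.011, 0.0363, 0.0013, -0.0], [-0.011, 0.0363, 0.0013, -0.0], [-0.011, 0.0363, 0.0013, -0.0], [-0.011, 0.0363, 0.0013, -0.0], [-0.011, 0.0363, 0.0013, -0.0], [-0.011, 0.0363, 0.0013, -0.0]]
```

View pics/o10.png

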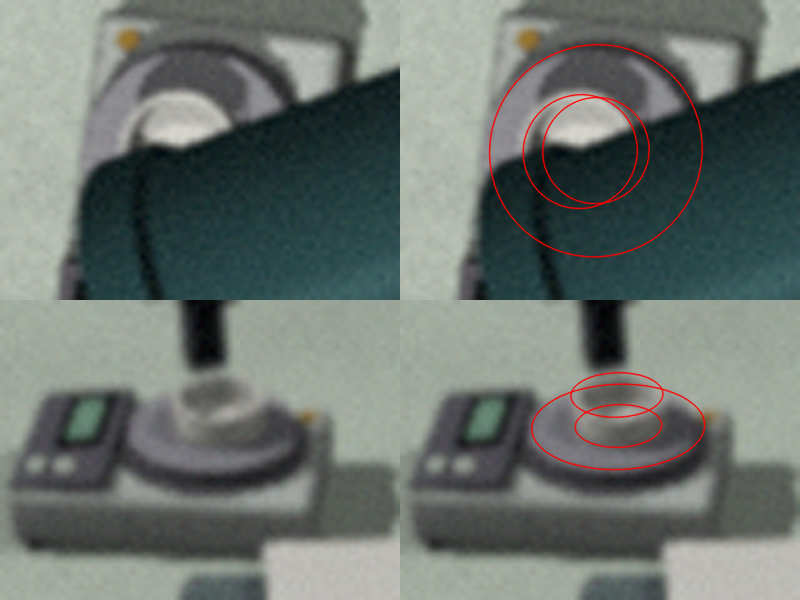

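View pics/o11.png

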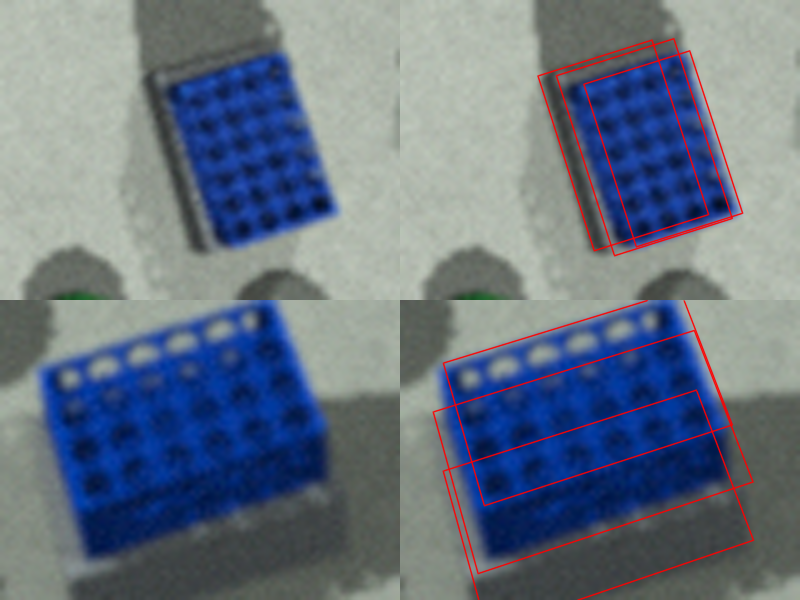

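{"api": "drive_tool", "payload": {"increments": [-0.011, 0.036, 0, 0, -0.011, 0.036, 0, 0, -0.011, 0.036, 0, 0, -0.011, 0.036, 0, 0, -0.011, 0.036, 0, 0, -0.011, 0.036, 0, 0, -0.011, 0.036, 0, 0, -0.011, 0.036, 0, 0, -0.011, 0.036, 0, 0, -0.011, 0.036, 0, 0, -0.011, 0.036, 0, 0, -0.011, 0.036, 0, 0]}}

```text
time_s: 22.25
eef_pos: [0.4988, -0.2491, 0.2319]
tcp_rot: [0.987, 0.159, 0.023, 0.002]
wrist_force: [1.5, 0.8, 0.4]
finger_gap: 0.0853
```

```bash
python3 plan.py .505,-.428,.2,18
```

```text
t 22.25 p [ 0.4988 -0.2491  0.2319] yaw 18.34 gap 0.0853 F [1.5 0.8 0.4]
rows needed 5
[[-0.0101, 0.0344, 0.0064, 0.0012], [-0.01, 0.0344, 0.0064, 0.0012], [-0.01, 0.0344, 0.0064, 0.0012], [-0.01, 0.0344, 0.0064, 0.0012], [-0.0099, 0.0344, 0.0064, 0.0012]]
```

```bash
cat >> plan.py <<'E'
    from scipy.spatial.transform import Rotation as R
    m=R.from_quat(s["tcp_rot"]).as_matrix();print("tool z",m[:,2].round(4),"x",m[:,0].round(4),"y",m[:,1].round(4)); print("j",s["joint_positions"].round(3))
E
python3 plan.py
```

```text
t 22.25 p [ 0.4988 -0.2491  0.2319] yaw 18.34 gap 0.0853 F [1.5 0.8 0.4]
rows needed 0
[]
tool z [ 0.0466  0.0028 -0.9989] x [0.9482 0.3144 0.0452] y [ 0.3141 -0.9493  0.012 ]
j [-0.522 -0.167  1.719  0.026  1.551  0.729]
```

{"api": "drive_tool", "payload": {"increments": [0.025, 0.02, 0, 0, 0.03, 0.02, 0, 0, 0.03, 0.02, 0, 0, 0.02, 0.02, 0, 0, 0, 0.02, 0, 0, -0.01, 0.02, 0, 0, 0, 0.01, 0, 0, 0, 0, 0, 0]}}

```text
time_s: 22.92
eef_pos: [0.6367, -0.3532, 0.241]
tcp_rot: [0.987, 0.156, 0.024, 0.003]
wrist_force: [-0.1, -0.2, 0.1]
finger_gap: 0.0855
```

```bash
python3 plan.py .505,-.428,.2,18
```

```text
t 22.92 p [ 0.6367 -0.3532  0.241 ] yaw 17.96 gap 0.0855 F [-0.1 -0.2  0.1]
rows needed 5
[[-0.0297, 0.0061, 0.0082, -0.0002], [-0.0297, 0.0061, 0.0082, -0.0002], [-0.0297, 0.0061, 0.0082, -0.0002], [-0.0297, 0.0061, 0.0082, -0.0002], [-0.0297, 0.0061, 0.0082, -0.0002]]
tool z [ 0.0486  0.0013 -0.9988] x [0.9503 0.308  0.0467] y [ 0.3076 -0.9514  0.0137]
j [-0.552  0.203  1.33   0.027  1.568  0.706]
```

```bash
python3 - <<'E'
s=open("plan.py").read()
s=s.replace("    rows=[];p=p.copy()","    from scipy.spatial.transform import Rotation as R\n    M=R.from_quat(s['tcp_rot'])\n    rows=[];p=p.copy()")
a=s.index("            xt=np.array");b=s.index("        p=t\n")
s=s[:a]+"            v=M.inv().apply(d);rows.append([*v,-dy/k]);M=M*R.from_rotvec([0,0,-dy/k])\n        y+=dy\n"+s[b:]
open("plan.py","w").write(s)
E
python3 plan.py .505,-.428,.18,18 .505,-.428,.10,18
```

```text
t 22.92 p [ 0.6367 -0.3532  0.241 ] yaw 17.96 gap 0.0855 F [-0.1 -0.2  0.1]
rows needed 8
[[-0.0302, 0.006, 0.0109, -0.0002], [-0.0302, 0.006, 0.0109, -0.0002], [-0.0302, 0.006, 0.0109, -0.0002], [-0.0302, 0.0059, 0.0109, -0.0002], [-0.0302, 0.0059, 0.0109, -0.0002], [-0.0012, -0.0004, 0.0266, -0.0], [-0.0012, -0.0004, 0.0266, -0.0], [-0.0012, -0.0004, 0.0266, -0.0]]
tool z [ 0.0486  0.0013 -0.9988] x [0.9503 0.308  0.0467] y [ 0.3076 -0.9514  0.0137]
j [-0.552  0.203  1.33   0.027  1.568  0.706]
```

{"api": "drive_tool", "payload": {"increments": [-0.02, 0.004, 0.007, 0, -0.03, 0.006, 0.01, 0, -0.03, 0.006, 0.011, 0, -0.03, 0.006, 0.011, 0, -0.024, 0.006, 0.008, 0, -0.01, 0.002, 0.004, 0, 0, 0, 0, 0, 0, 0, 0, 0]}}

```text
time_s: 23.58
eef_pos: [0.5097, -0.4212, 0.185]
tcp_rot: [0.987, 0.157, 0.026, 0.003]
wrist_force: [-0.5, -0.4, -0.2]
finger_gap: 0.0855
```

```bash
python3 plan.py .505,-.428,.1,18
```

```text
t 23.58 p [ 0.5097 -0.4212  0.185 ] yaw 18.14 gap 0.0855 F [-0.5 -0.4 -0.2]
rows needed 3
[[-0.0036, 0.0012, 0.0282, 0.0008], [-0.0036, 0.0012, 0.0282, 0.0008], [-0.0036, 0.0012, 0.0282, 0.0008]]
tool z [ 0.0527  0.0016 -0.9986] x [0.9491 0.3109 0.0506] y [ 0.3105 -0.9505  0.0149]
j [-0.745  0.078  1.558  0.037  1.468  0.506]
```

{"api": "drive_tool", "payload": {"increments": [-0.003, 0.002, 0.015, 0, -0.004, 0.001, 0.028, 0, -0.003, 0, 0.025, 0, -0.001, 0, 0.01, 0, 0, 0, 0, 0, 0, 0, 0, 0]}}

```text
time_s: 24.08
eef_pos: [0.5107, -0.4243, 0.1057]
tcp_rot: [0.987, 0.16, 0.028, 0.005]
wrist_force: [-0.2, 0.1, 0.4]
finger_gap: 0.0856
```

```bash
python3 plan.py .505,-.428,.047,18
python3 - <<'E'
from ov import *
from plan import state
p,y,s=state()
for n in("side","top"): cv2.imwrite(f"pics/{n}9.png",r.read_camera(n)[:,:,::-1])
T=cv2.imread("pics/top9.png");S=cv2.imread("pics/side9.png")
it=[([.505,-.428,.314],[rect(.088,.058,.074),rect(.088,.058,.04)],(0,0,255)),([p[0],p[1],y],[rect(.022,.114,p[2]+.013),rect(.022,.085,p[2]+.013)],(0,255,0))]
cv2.imwrite("pics/o12.png",np.vstack([crop("top",T,it,(446,277)),crop("side",S,it,(285,392))]))
E
```

```text
t 24.08 p [ 0.5107 -0.4243  0.1057] yaw 18.45 gap 0.0856 F [-0.2  0.1  0.4]
rows needed 2
[[-0.0049, 0.0003, 0.0291, 0.0039], [-0.0049, 0.0003, 0.0291, 0.0039]]
tool z [ 5.780e-02 -9.000e-04 -9.983e-01] x [0.9472 0.316  0.0546] y [ 0.3155 -0.9487  0.0191]
j [-0.749  0.125  1.639  0.04   1.335  0.492]
```

View pics/o12.png

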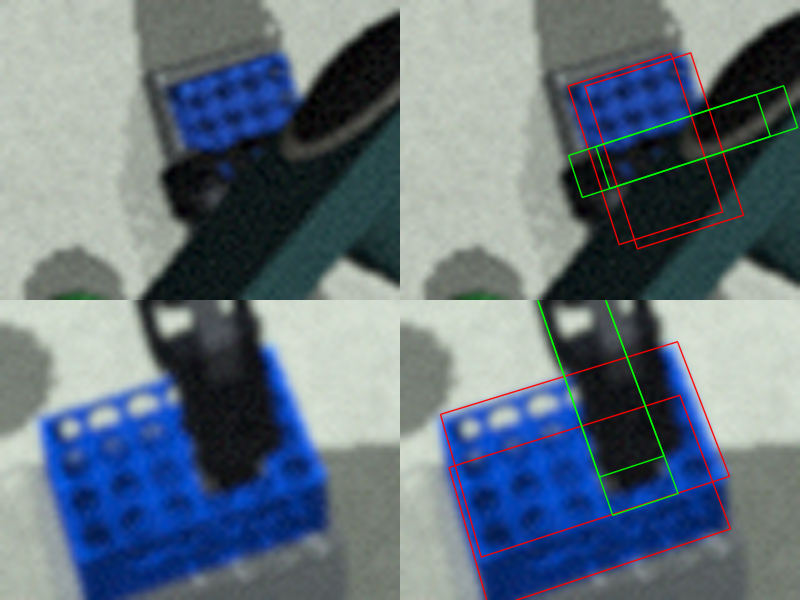

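{"api": "drive_tool", "payload": {"increments": [-0.004, 0.002, 0.012, 0.003, -0.004, 0.001, 0.018, 0.003, -0.002, 0, 0.014, 0, 0, 0, 0.006, 0, 0, 0, 0.002, 0, 0, 0, 0, 0]}}

```text
time_s: 24.68
eef_pos: [0.5069, -0.4328, 0.0552]
tcp_rot: [0.987, 0.157, 0.031, 0.008]
wrist_force: [-0.1, 0.4, 0.5]
finger_gap: 0.0854
```

```bash
python3 plan.py .505,-.428,.047,18
```

```text
t 24.68 p [ 0.5069 -0.4328  0.0552] yaw 18.11 gap 0.0854 F [-0.1  0.4  0.5]
rows needed 1
[[-0.0008, -0.0054, 0.008, 0.0019]]
tool z [ 0.0638 -0.0066 -0.9979] x [0.9488 0.3103 0.0587] y [ 0.3092 -0.9506  0.0261]
j [-0.762  0.166  1.68   0.042  1.245  0.481]
```

{"api": "drive_tool", "payload": {"increments": [0, -0.003, -0.012, 0, 0, 0, -0.012, 0, 0, 0, -0.012, 0, 0, 0, -0.012, 0, 0, 0, -0.012, 0, 0, 0, -0.012, 0, 0, 0, -0.012, 0, 0, 0, -0.012, 0, 0, 0, -0.012, 0, 0, 0, -0.012, 0, 0, 0, 0, 0, 0, 0, 0, 0]}}

```text
time_s: 25.68
eef_pos: [0.4984, -0.4295, 0.1954]
tcp_rot: [0.987, 0.157, 0.034, 0.012]
wrist_force: [-0.3, -0.0, 0.0]
finger_gap: 0.085
```

```bash
python3 plan.py .505,-.428,.047,18
```

```text
t 25.68 p [ 0.4984 -0.4295  0.1954] yaw 18.15 gap 0.085 F [-0.3 -0.   0. ]
rows needed 4
[[-0.0007, -0.0011, 0.0371, 0.0006], [-0.0007, -0.0011, 0.0371, 0.0006], [-0.0007, -0.0011, 0.0371, 0.0006], [-0.0007, -0.0011, 0.0371, 0.0006]]
tool z [ 0.0703 -0.0127 -0.9974] x [0.9484 0.3108 0.0628] y [ 0.3093 -0.9504  0.0339]
j [-0.767  0.053  1.568  0.04   1.461  0.484]
```

{"api": "drive_tool", "payload": {"increments": [0, 0, 0, -0.12, 0, 0, 0, -0.12, 0, 0, 0, -0.12, 0, 0, 0, -0.12, 0, 0, 0, -0.12, 0, 0, 0, -0.12, 0, 0, 0, -0.12, 0, 0, 0, -0.12, 0, 0, 0, -0.12, 0, 0, 0, -0.12, 0, 0, 0, -0.12, 0, 0, 0, -0.12]}}

```text
time_s: 26.68
eef_pos: [0.4967, -0.4277, 0.1842]
tcp_rot: [0.618, 0.786, 0.017, 0.024]
wrist_force: [-0.2, -0.0, 0.3]
finger_gap: 0.0855
```

```bash
python3 plan.py .505,-.428,.15,198
```

```text
t 26.68 p [ 0.4967 -0.4277  0.1842] yaw 103.64 gap 0.0855 F [-0.2 -0.   0.3]
rows needed 15
[[-0.0001, 0.0004, 0.0023, -0.1098], [-0.0002, 0.0004, 0.0023, -0.1098], [-0.0002, 0.0004, 0.0023, -0.1098], [-0.0002, 0.0003, 0.0023, -0.1098], [-0.0003, 0.0003, 0.0023, -0.1098], [-0.0003, 0.0003, 0.0023, -0.1098], [-0.0003, 0.0002, 0.0023, -0.1098], [-0.0004, 0.0002, 0.0023, -0.1098], [-0.0004, 0.0002, 0.0023, -0.1098], [-0.0004, 0.0001, 0.0023, -0.1098], [-0.0004, 0.0001, 0.0023, -0.1098], [-0.0004, 0.0, 0.0023, -0.1098]]
tool z [ 0.0598 -0.0026 -0.9982] x [-0.2358  0.9717 -0.0167] y [0.9699 0.2364 0.0575]
j [-0.767  0.061  1.577  0.04   1.458 -1.01 ]
```

{"api": "drive_tool", "payload": {"increments": [0, 0, 0, -0.12, 0, 0, 0, -0.12, 0, 0, 0, -0.12, 0, 0, 0, -0.12, 0, 0, 0, -0.12, 0, 0, 0, -0.12, 0, 0, 0, -0.12, 0, 0, 0, -0.12, 0, 0, 0, -0.12, 0, 0, 0, -0.12, 0, 0, 0, -0.12, 0, 0, 0, -0.12]}}

```text
time_s: 27.68
eef_pos: [0.4944, -0.4253, 0.1706]
tcp_rot: [-0.084, 0.996, 0.003, 0.024]
wrist_force: [0.2, -0.1, -0.9]
finger_gap: 0.0854
```

```bash
python3 plan.py .505,-.428,.15,198
```

```text
t 27.68 p [ 0.4944 -0.4253  0.1706] yaw -170.37 gap 0.0854 F [ 0.2 -0.1 -0.9]
rows needed 2
[[-0.0045, -0.0023, 0.0105, -0.0731], [-0.0043, -0.0026, 0.0105, -0.0731]]
tool z [ 0.0469  0.0099 -0.9989] x [-0.9848 -0.1671 -0.0479] y [-0.1674  0.9859  0.0019]
j [-0.767  0.071  1.589  0.04   1.455 -2.51 ]
```

{"api": "drive_tool", "payload": {"increments": [-0.004, -0.002, 0.012, -0.05, -0.004, -0.002, 0.02, -0.05, -0.003, -0.001, 0.02, -0.04, 0, 0, 0.012, 0, 0, 0, 0, 0, 0, 0, 0, 0]}}

```text
time_s: 28.18
eef_pos: [0.5085, -0.4263, 0.1008]
tcp_rot: [-0.16, 0.987, 0.003, 0.022]
wrist_force: [0.3, -0.4, 0.9]
finger_gap: 0.0851
```

```bash
python3 plan.py .505,-.428,.047,198
```

```text
t 28.18 p [ 0.5085 -0.4263  0.1008] yaw -161.58 gap 0.0851 F [ 0.3 -0.4  0.9]
rows needed 2
[[0.0032, -0.0002, 0.0268, 0.0037], [0.0032, -0.0002, 0.0268, 0.0037]]
tool z [ 0.0429  0.0134 -0.999 ] x [-0.9478 -0.3157 -0.045 ] y [-3.159e-01  9.488e-01 -8.000e-04]
j [-0.753  0.14   1.63   0.04   1.349 -2.654]
```

{"api": "drive_tool", "payload": {"increments": [0.003, -0.001, 0.014, 0.003, 0.002, 0, 0.018, 0.003, 0.001, 0, 0.012, 0, 0, 0, 0.004, 0, 0, 0, 0, 0, 0, 0, 0, 0]}}

```text
time_s: 28.68
eef_pos: [0.5049, -0.4298, 0.0518]
tcp_rot: [-0.154, 0.988, 0.002, 0.023]
wrist_force: [0.5, 0.2, 0.5]
finger_gap: 0.0856
```

```bash
python3 plan.py .505,-.428,.047,198
```

```text
t 28.68 p [ 0.5049 -0.4298  0.0518] yaw -162.23 gap 0.0856 F [0.5 0.2 0.5]
rows needed 1
[[-0.0004, 0.0017, 0.0048, -0.004]]
tool z [ 0.0451  0.0112 -0.9989] x [-0.9513 -0.3049 -0.0464] y [-0.3051  0.9523 -0.0031]
j [-0.761  0.177  1.673  0.041  1.267 -2.654]
```

{"api": "drive_tool", "payload": {"increments": [0, 0.001, 0.004, 0, 0, 0, 0, 0]}}

```text
time_s: 28.85
eef_pos: [0.5051, -0.4291, 0.0489]
tcp_rot: [-0.154, 0.988, 0.001, 0.024]
wrist_force: [0.6, 0.5, 0.0]
finger_gap: 0.0854
```

{"api": "drive_tool", "payload": {"increments": [0, 0, 0, 0, 0, 0, 0, 0, 0, 0, 0, 0, 0, 0, 0, 0, 0, 0, 0, 0, 0, 0, 0, 0], "fingers": -1, "force": 30}}

```text
time_s: 29.35
eef_pos: [0.5058, -0.4296, 0.0509]
tcp_rot: [-0.154, 0.988, 0.0, 0.024]
wrist_force: [-0.4, -0.0, -1.3]
finger_gap: 0.0573
```

```bash
python3 plan.py
```

```text
t 29.35 p [ 0.5058 -0.4296  0.0509] yaw -162.23 gap 0.0573 F [-0.4 -0.  -1.3]
rows needed 0
[]
tool z [ 0.0483  0.0081 -0.9988] x [-0.9512 -0.3049 -0.0485] y [-0.3049  0.9524 -0.007 ]
j [-0.76   0.176  1.675  0.041  1.261 -2.652]
```

{"api": "drive_tool", "payload": {"increments": [0, 0, -0.01, 0, 0, 0, -0.02, 0, 0, 0, -0.03, 0, 0, 0, -0.03, 0, 0, 0, -0.03, 0, 0, 0, -0.03, 0, 0, 0, -0.01, 0, 0, 0, 0, 0]}}

```text
time_s: 30.02
eef_pos: [0.4964, -0.4298, 0.22]
tcp_rot: [-0.154, 0.988, 0.002, 0.023]
wrist_force: [-0.2, 0.1, -0.4]
finger_gap: 0.0572
```

```bash
python3 plan.py .6587,-.0153,.19,166.9
python3 - <<'E'
from ov import *
T=cv2.imread("pics/top0.png");S=cv2.imread("pics/side0.png")
p=[.6587,-.0153,-.229]
a=rect(.01,.11,.047)
it=[(p,[a+[.065,0,0],a-[.065,0,0],rect(.12,.11,.034),rect(.14,.11,0)],(0,0,255))]
cv2.imwrite("pics/o13.png",np.vstack([crop("top",T,it,(300,218)),crop("side",S,it,(347,254))]))
E
```

```text
t 30.02 p [ 0.4964 -0.4298  0.22  ] yaw -162.23 gap 0.0572 F [-0.2  0.1 -0.4]
rows needed 12
[[-0.0233, 0.0288, 0.0035, 0.0449], [-0.022, 0.0298, 0.0035, 0.0449], [-0.0206, 0.0308, 0.0035, 0.0449], [-0.0192, 0.0316, 0.0035, 0.0449], [-0.0178, 0.0325, 0.0035, 0.0449], [-0.0163, 0.0332, 0.0035, 0.0449], [-0.0148, 0.0339, 0.0035, 0.0449], [-0.0132, 0.0346, 0.0035, 0.0449], [-0.0117, 0.0351, 0.0035, 0.0449], [-0.0101, 0.0356, 0.0035, 0.0449], [-0.0085, 0.036, 0.0035, 0.0449], [-0.0069, 0.0364, 0.0035, 0.0449]]
tool z [ 0.0455  0.0106 -0.9989] x [-0.9513 -0.3049 -0.0465] y [-0.305   0.9523 -0.0037]
j [-0.77   0.063  1.517  0.039  1.536 -2.652]
```

View pics/o13.png

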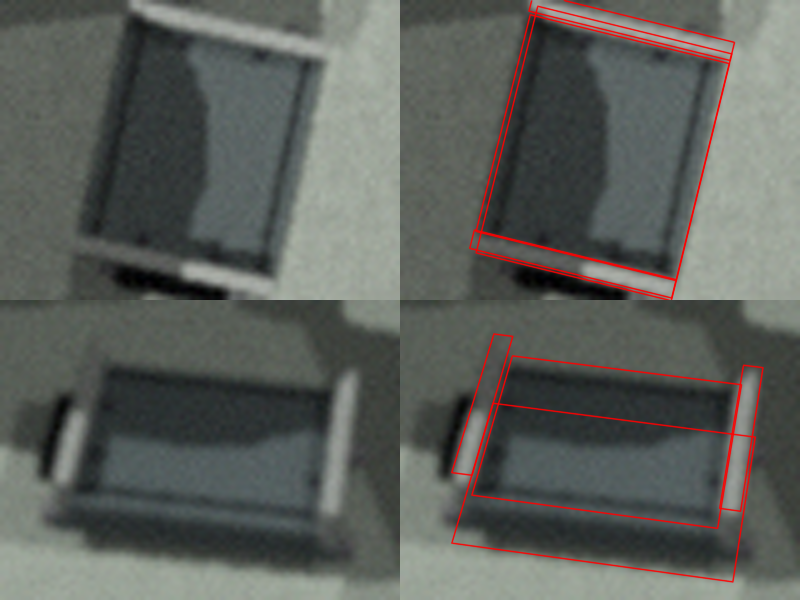

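{"api": "drive_tool", "payload": {"increments": [-0.014, 0.017, 0, 0.045, -0.022, 0.03, 0, 0.045, -0.021, 0.031, 0, 0.045, -0.019, 0.032, 0, 0.045, -0.018, 0.032, 0, 0.045, -0.016, 0.033, 0, 0.045, -0.015, 0.034, 0, 0.045, -0.013, 0.035, 0, 0.045, -0.012, 0.035, 0, 0.045, -0.01, 0.036, 0, 0.045, -0.006, 0.025, 0, 0.045, -0.002, 0.01, 0, 0]}}

```text
time_s: 31.02
eef_pos: [0.643, -0.0508, 0.2142]
tcp_rot: [0.108, 0.994, 0.009, 0.015]
wrist_force: [0.1, -0.5, -0.9]
finger_gap: 0.0578
```

```bash
python3 plan.py .658,-.0165,.1,166.7
```

```text
t 31.02 p [ 0.643  -0.0508  0.2142] yaw 167.6 gap 0.0578 F [ 0.1 -0.5 -0.9]
rows needed 4
[[-0.001, 0.0086, 0.0288, 0.0039], [-0.001, 0.0086, 0.0288, 0.0039], [-0.001, 0.0086, 0.0288, 0.0039], [-0.0009, 0.0086, 0.0288, 0.0039]]
tool z [ 0.0311  0.0147 -0.9994] x [-0.9763  0.2147 -0.0272] y [0.2141 0.9766 0.0211]
j [-0.127  0.037  1.552  0.019  1.523 -1.482]
```

{"api": "drive_tool", "payload": {"increments": [0, 0.01, 0.015, 0.004, -0.001, 0.01, 0.028, 0.004, -0.001, 0.008, 0.03, 0.004, 0, 0.002, 0.025, 0, 0, 0, 0.012, 0, 0, 0, 0, 0, 0, 0, 0, 0]}}

```text
time_s: 31.6
eef_pos: [0.652, -0.0188, 0.0901]
tcp_rot: [0.111, 0.994, 0.008, 0.011]
wrist_force: [-0.1, 0.3, -0.3]
finger_gap: 0.0573
```

```bash
python3 plan.py .658,-.0165,.055,166.7
python3 - <<'E'
from ov import *
from plan import state
p,y,s=state()
for n in("side","top"): cv2.imwrite(f"pics/{n}10.png",r.read_camera(n)[:,:,::-1])
T=cv2.imread("pics/top10.png");S=cv2.imread("pics/side10.png")
b=[.658,-.0165,-.232]
a=rect(.01,.11,.047)
it=[(b,[a+[.065,0,0],a-[.065,0,0]],(0,0,255)),([p[0],p[1],y],box(.088,.058,p[2]-.011,p[2]+.023),(0,255,0))]
cv2.imwrite("pics/o14.png",np.vstack([crop("top",T,it,(300,218)),crop("side",S,it,(347,244))]))
E
```

```text
t 31.6 p [ 0.652  -0.0188  0.0901] yaw 167.24 gap 0.0573 F [-0.1  0.3 -0.3]
rows needed 1
[[-0.0047, 0.0029, 0.0353, 0.0093]]
tool z [ 0.0233  0.0144 -0.9996] x [-0.9751  0.2209 -0.0195] y [0.2205 0.9752 0.0192]
j [-0.075  0.125  1.665  0.017  1.33  -1.427]
```

View pics/o14.png

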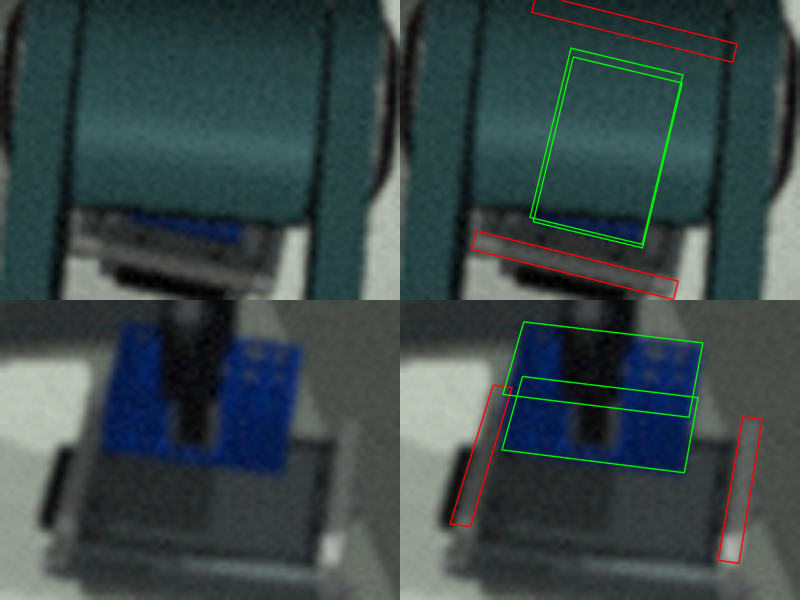

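{"api": "drive_tool", "payload": {"increments": [-0.003, 0.001, 0.012, 0.004, -0.002, 0.001, 0.012, 0.004, 0, 0, 0.006, 0, 0, 0, 0.002, 0, 0, 0, 0, 0]}}

```text
time_s: 32.12
eef_pos: [0.6614, -0.0188, 0.061]
tcp_rot: [0.116, 0.993, 0.009, 0.015]
wrist_force: [0.9, 1.0, -1.6]
finger_gap: 0.0574
```

```bash
python3 plan.py .658,-.0165,.048,166.7
```

```text
t 32.12 p [ 0.6614 -0.0188  0.061 ] yaw 166.64 gap 0.0574 F [ 0.9  1.  -1.6]
rows needed 1
[[0.0042, 0.0012, 0.013, -0.001]]
tool z [ 0.032   0.0137 -0.9994] x [-0.9726  0.231  -0.0279] y [0.2304 0.9729 0.0207]
j [-0.074  0.163  1.672  0.017  1.276 -1.417]
```

{"api": "drive_tool", "payload": {"increments": [0.002, 0.001, 0.004, 0, 0.001, 0, 0.004, 0, 0, 0, 0.002, 0, 0, 0, 0, 0, 0, 0, 0, 0]}}

```text
time_s: 32.53
eef_pos: [0.6589, -0.0167, 0.0505]
tcp_rot: [0.116, 0.993, 0.009, 0.015]
wrist_force: [0.5, -0.2, -1.6]
finger_gap: 0.0577
```

{"api": "drive_tool", "payload": {"increments": [0, 0, 0.0015, 0, 0, 0, 0, 0, 0, 0, 0, 0]}}

```text
time_s: 32.78
eef_pos: [0.6591, -0.0167, 0.0493]
tcp_rot: [0.116, 0.993, 0.009, 0.016]
wrist_force: [-0.2, -0.3, -0.8]
finger_gap: 0.0573
```

```bash
python3 plan.py .658,-.0165,.046,166.7
```

```text
t 32.78 p [ 0.6591 -0.0167  0.0493] yaw 166.66 gap 0.0573 F [-0.2 -0.3 -0.8]
rows needed 1
[[0.0012, -0.0002, 0.0033, -0.0007]]
tool z [ 0.0331  0.0137 -0.9994] x [-0.9726  0.2307 -0.029 ] y [0.2301 0.9729 0.0209]
j [-0.071  0.168  1.687  0.017  1.255 -1.414]
```

{"api": "drive_tool", "payload": {"increments": [0.001, 0, 0.0015, 0, 0, 0, 0, 0, 0, 0, 0, 0]}}

```text
time_s: 33.03
eef_pos: [0.6583, -0.0164, 0.048]
tcp_rot: [0.116, 0.993, 0.009, 0.016]
wrist_force: [0.1, 0.2, -0.4]
finger_gap: 0.0575
```

{"api": "drive_tool", "payload": {"increments": [0, 0, 0.0015, 0, 0, 0, 0, 0, 0, 0, 0, 0]}}

```text
time_s: 33.28
eef_pos: [0.6584, -0.0164, 0.0464]
tcp_rot: [0.116, 0.993, 0.009, 0.016]
wrist_force: [-0.4, 0.4, -1.3]
finger_gap: 0.0573
```

{"api": "drive_tool", "payload": {"increments": [0, 0, 0.0015, 0, 0, 0, 0, 0, 0, 0, 0, 0]}}

```text
time_s: 33.53
eef_pos: [0.6588, -0.0163, 0.0456]
tcp_rot: [0.116, 0.993, 0.009, 0.016]
wrist_force: [-0.2, -0.5, -0.8]
finger_gap: 0.0574
```

{"api": "drive_tool", "payload": {"increments": [0, 0, 0.0015, 0, 0, 0, 0, 0]}}

```text
time_s: 33.7
eef_pos: [0.6592, -0.0163, 0.0452]
tcp_rot: [0.116, 0.993, 0.009, 0.017]
wrist_force: [-0.4, -0.2, -0.5]
finger_gap: 0.0575
```

{"api": "drive_tool", "payload": {"increments": [0, 0, 0.0015, 0, 0, 0, 0, 0]}}

```text
time_s: 33.87
eef_pos: [0.6598, -0.0162, 0.0451]
tcp_rot: [0.116, 0.993, 0.009, 0.018]
wrist_force: [0.4, 0.2, -1.0]
finger_gap: 0.0572
```

{"api": "drive_tool", "payload": {"increments": [0, 0, 0, 0, 0, 0, 0, 0, 0, 0, 0, 0, 0, 0, 0, 0, 0, 0, 0, 0], "fingers": 1}}

```text
time_s: 34.28
eef_pos: [0.6596, -0.0162, 0.0442]
tcp_rot: [0.116, 0.993, 0.009, 0.018]
wrist_force: [-0.2, 1.2, -0.5]
finger_gap: 0.0853
```

{"api": "drive_tool", "payload": {"increments": [0, 0, -0.01, 0, 0, 0, -0.02, 0, 0, 0, -0.03, 0, 0, 0, -0.03, 0, 0, 0, -0.03, 0, 0, 0, -0.03, 0, 0, 0, -0.01, 0, 0.005, -0.018, 0, 0, 0.01, -0.035, 0, 0, 0.01, -0.035, 0, 0, 0.01, -0.035, 0, 0, 0.01, -0.035, 0, 0]}}

```text
time_s: 35.28
eef_pos: [0.5717, -0.1611, 0.2133]
tcp_rot: [0.112, 0.994, 0.009, 0.019]
wrist_force: [1.2, -0.4, 0.6]
finger_gap: 0.0851
```

```bash
python3 plan.py .505,-.427,.21,198
python3 - <<'E'
from ov import *
from plan import state
p,y,s=state()
for n in("side","top"): cv2.imwrite(f"pics/{n}11.png",r.read_camera(n)[:,:,::-1])
T=cv2.imread("pics/top11.png");S=cv2.imread("pics/side11.png")
b=[.658,-.0165,-.232]
a=rect(.01,.11,.047)
it=[(b,[a+[.065,0,0],a-[.065,0,0],*box(.088,.058,.034,.068)],(0,0,255))]
cv2.imwrite("pics/o15.png",np.vstack([crop("top",T,it,(300,218)),crop("side",S,it,(347,244))]))
k=[.505,-.428,.314]
it=[(k,[rect(.1,.066,.04),rect(.1,.066,0)],(0,0,255))]
cv2.imwrite("pics/o16.png",np.vstack([crop("top",T,it,(446,277)),crop("side",S,it,(285,402))]))
E
```

```text
t 35.28 p [ 0.5717 -0.1611  0.2133] yaw 167.14 gap 0.0851 F [ 1.2 -0.4  0.6]
rows needed 8
[[0.0007, -0.0343, -0.0004, -0.0673], [0.003, -0.0341, -0.0004, -0.0673], [0.0053, -0.0339, -0.0004, -0.0673], [0.0076, -0.0334, -0.0004, -0.0673], [0.0098, -0.0328, -0.0004, -0.0673], [0.012, -0.0321, -0.0004, -0.0673], [0.0142, -0.0312, -0.0004, -0.0673], [0.0162, -0.0302, -0.0004, -0.0673]]
tool z [ 0.0391  0.014  -0.9991] x [-0.9743  0.2224 -0.035 ] y [0.2217 0.9748 0.0224]
j [-0.33  -0.076  1.666  0.026  1.519 -1.678]
```

View pics/o15.png

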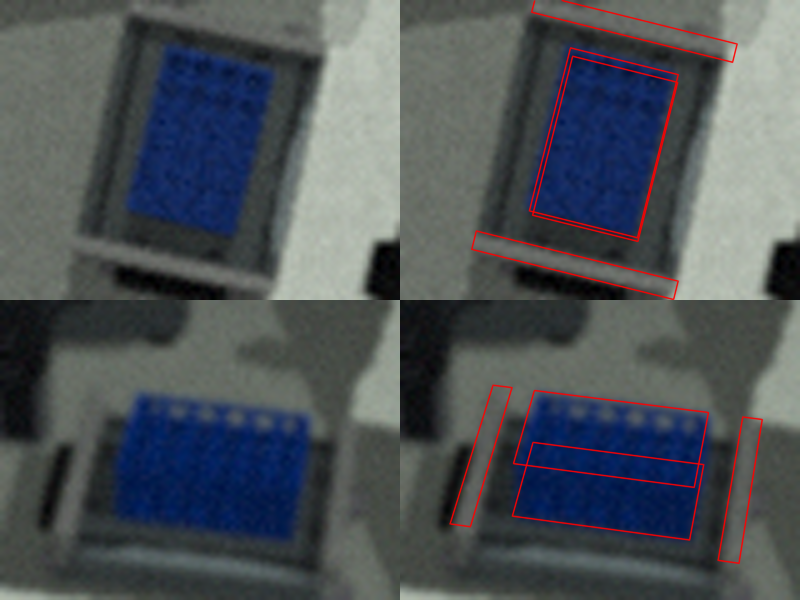

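View pics/o16.png

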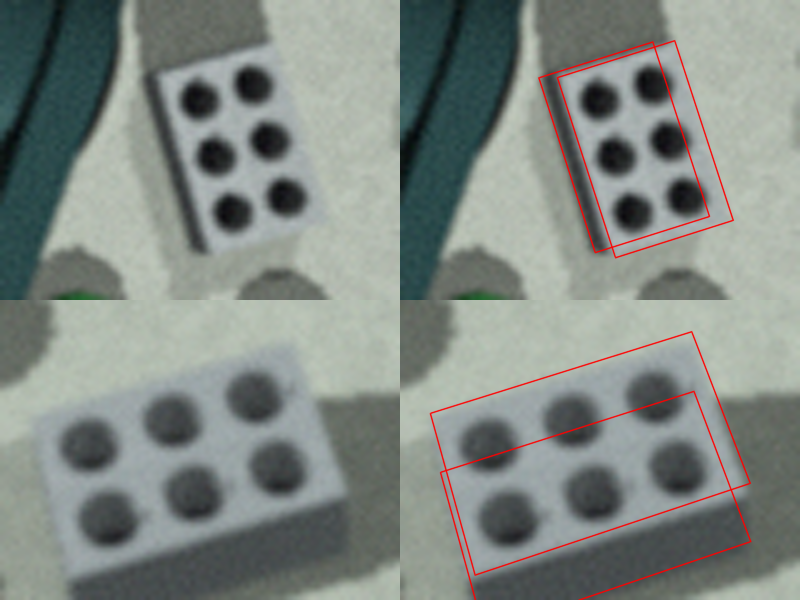

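```bash
python3 - <<'E'
from ov import *
M=rect(.1,.066,.04)  # order (-,-)=BR in top, (+,-)=TR,(+,+)=TL,(-,+)=BL
t=px((406,247),[(325,222),(275,43),(157,72),(206,252)],5)
s=px((245,372),[(70,280),(345,196),(295,45),(35,116)],5)
for o in ([("top",M,t),("side",M,s)],[("top",M,t)],[("side",M,s)]):
    p,res=fit(o,[.505,-.428,.28]);print(p.round(4),np.degrees(p[2]).round(2),res)
p,_=fit([("top",M,t),("side",M,s)],[.505,-.428,.28])
T=cv2.imread("pics/top11.png");S=cv2.imread("pics/side11.png")
it=[(p,[rect(.1,.066,.04),rect(.1,.066,0)],(0,0,255))]
cv2.imwrite("pics/o17.png",np.vstack([crop("top",T,it,(446,277)),crop("side",S,it,(285,402))]))
E
```

```text
[ 0.5052 -0.4298  0.2722] 15.6 [[[1.6, 0.2], [1.4, -0.4], [1.3, 0.2], [1.6, 0.7]], [[-0.1, -0.9], [0.7, -0.4], [0.4, -1.2], [-0.5, -0.9]]]
[ 0.5057 -0.4259  0.2646] 15.16 [[[0.0, 0.2], [0.1, -0.5], [-0.1, -0.1], [-0.1, 0.4]]]
[ 0.505  -0.4314  0.2751] 15.76 [[[-0.2, 0.0], [0.7, 0.3], [0.2, -0.5], [-0.7, -0.0]]]
```

View pics/o17.png

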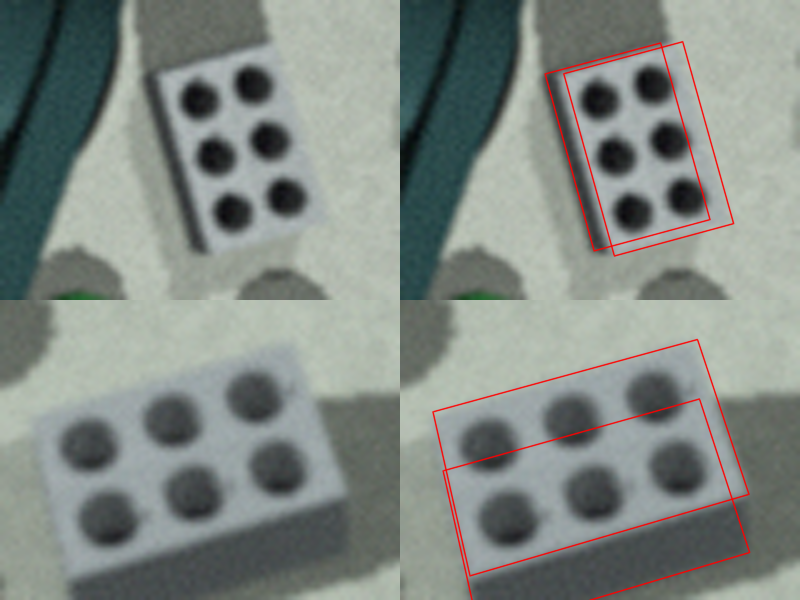

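{"api": "drive_tool", "payload": {"increments": [0.001, -0.034, 0, -0.061, 0.003, -0.034, 0, -0.061, 0.005, -0.034, 0, -0.061, 0.007, -0.033, 0, -0.061, 0.009, -0.033, 0, -0.061, 0.011, -0.03, 0, -0.061, 0.012, -0.02, 0, -0.061, 0.008, -0.012, 0, -0.061, 0, 0, 0, 0, 0, 0, 0, 0]}}

```text
time_s: 36.22
eef_pos: [0.5032, -0.4029, 0.2107]
tcp_rot: [-0.141, 0.99, 0.004, 0.022]
wrist_force: [-0.9, 0.4, -0.6]
finger_gap: 0.0854
```

```bash
python3 plan.py .505,-.4285,.08,195.4
```

```text
t 36.22 p [ 0.5032 -0.4029  0.2107] yaw -163.82 gap 0.0854 F [-0.9  0.4 -0.6]
rows needed 4
[[0.0028, -0.0063, 0.0326, 0.0034], [0.0028, -0.0063, 0.0326, 0.0034], [0.0027, -0.0064, 0.0326, 0.0034], [0.0027, -0.0064, 0.0326, 0.0034]]
tool z [ 0.0416  0.0137 -0.999 ] x [-0.9594 -0.2785 -0.0438] y [-0.2788  0.9603  0.0015]
j [-0.732  0.042  1.554  0.038  1.524 -2.586]
```

{"api": "drive_tool", "payload": {"increments": [0.003, -0.008, 0.015, 0.003, 0.002, -0.008, 0.03, 0.003, 0.002, -0.005, 0.033, 0.003, 0.001, 0, 0.025, 0.003, 0, 0, 0.01, 0, 0, 0, 0, 0, 0, 0, 0, 0]}}

```text
time_s: 36.8
eef_pos: [0.5098, -0.4203, 0.0918]
tcp_rot: [-0.133, 0.991, 0.004, 0.023]
wrist_force: [0.5, 0.5, 1.0]
finger_gap: 0.0857
```

```bash
python3 plan.py .505,-.4285,.06,195.4
```

```text
t 36.8 p [ 0.5098 -0.4203  0.0918] yaw -164.72 gap 0.0857 F [0.5 0.5 1. ]
rows needed 1
[[0.0082, -0.0067, 0.0315, -0.002]]
tool z [ 0.0439  0.0131 -0.999 ] x [-0.9636 -0.2633 -0.0458] y [-0.2637  0.9646  0.0011]
j [-0.745  0.14   1.645  0.041  1.333 -2.592]
```

{"api": "drive_tool", "payload": {"increments": [0.003, -0.004, 0.006, 0, 0.002, -0.003, 0.008, 0, 0.001, 0, 0.008, 0, 0, 0, 0, 0, 0, 0, 0, 0]}}

```text
time_s: 37.22
eef_pos: [0.5085, -0.4298, 0.0725]
tcp_rot: [-0.133, 0.991, 0.001, 0.025]
wrist_force: [0.0, -0.3, 0.2]
finger_gap: 0.0853
```

```bash
python3 plan.py .505,-.4285,.03,195.4
python3 - <<'E'
from ov import *
from plan import state
p,y,s=state()
for n in("side","top"): cv2.imwrite(f"pics/{n}12.png",r.read_camera(n)[:,:,::-1])
T=cv2.imread("pics/top12.png");S=cv2.imread("pics/side12.png")
it=[([.505,-.4285,.27],[rect(.1,.066,.04)],(0,0,255)),([p[0],p[1],y],[rect(.022,.114,p[2]+.013),rect(.022,.085,p[2]+.013)],(0,255,0))]
cv2.imwrite("pics/o18.png",np.vstack([crop("top",T,it,(446,277)),crop("side",S,it,(285,392))]))
E
```

```text
t 37.22 p [ 0.5085 -0.4298  0.0725] yaw -164.68 gap 0.0853 F [ 0.  -0.3  0.2]
rows needed 2
[[0.0026, 0.0012, 0.0211, -0.0007], [0.0026, 0.0012, 0.0211, -0.0007]]
tool z [ 0.0486  0.0089 -0.9988] x [-0.9633 -0.2639 -0.0492] y [-0.264   0.9645 -0.0043]
j [-0.757  0.162  1.653  0.041  1.297 -2.606]
```

View pics/o18.png

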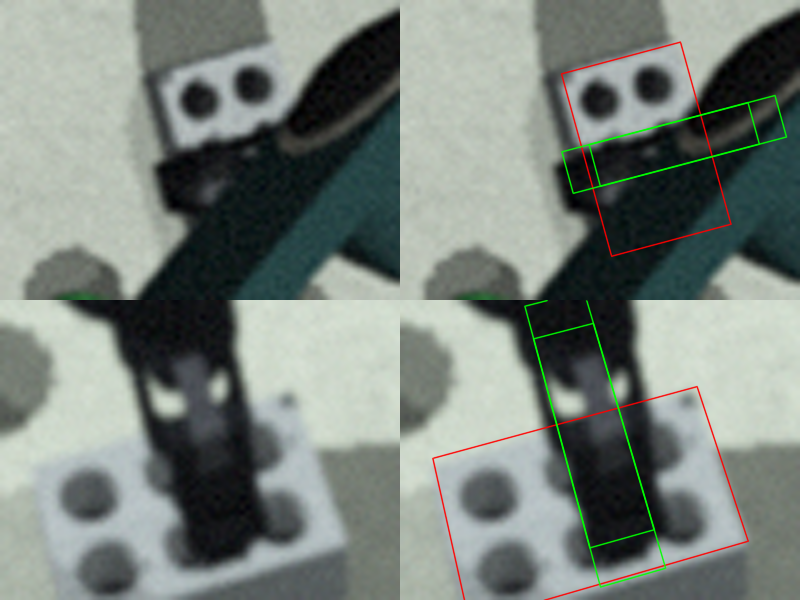

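{"api": "drive_tool", "payload": {"increments": [0.003, 0.001, 0.012, 0, 0.002, 0, 0.016, 0, 0.001, 0, 0.014, 0, 0, 0, 0.006, 0, 0, 0, 0, 0, 0, 0, 0, 0]}}

```text
time_s: 37.82
eef_pos: [0.5045, -0.4299, 0.0211]
tcp_rot: [-0.133, 0.991, 0.001, 0.025]
wrist_force: [-0.9, 0.7, 1.1]
finger_gap: 0.0857
```

```bash
python3 plan.py .505,-.4285,.008,195.4
```

```text
t 37.82 p [ 0.5045 -0.4299  0.0211] yaw -164.67 gap 0.0857 F [-0.9  0.7  1.1]
rows needed 1
[[-0.0002, 0.0013, 0.0132, -0.0012]]
tool z [ 0.0496  0.0079 -0.9987] x [-0.9632 -0.2641 -0.0499] y [-0.2641  0.9645 -0.0055]
j [-0.762  0.202  1.698  0.043  1.212 -2.614]
```

{"api": "drive_tool", "payload": {"increments": [0, 0.001, 0.006, 0, 0, 0, 0.004, 0, 0, 0, 0, 0]}}

```text
time_s: 38.07
eef_pos: [0.5052, -0.4291, 0.0112]
tcp_rot: [-0.133, 0.991, 0.0, 0.025]
wrist_force: [0.3, -0.4, -0.2]
finger_gap: 0.0853
```

{"api": "drive_tool", "payload": {"increments": [0, 0, 0, 0, 0, 0, 0, 0, 0, 0, 0, 0, 0, 0, 0, 0, 0, 0, 0, 0, 0, 0, 0, 0, 0, 0, 0, 0], "fingers": -1, "force": 80}}

```text
time_s: 38.65
eef_pos: [0.5054, -0.429, 0.012]
tcp_rot: [-0.133, 0.991, 0.0, 0.026]
wrist_force: [0.3, 0.1, -2.1]
finger_gap: 0.0646
```

```bash
python3 plan.py
```

```text
t 38.65 p [ 0.5054 -0.429   0.012 ] yaw -164.64 gap 0.0646 F [ 0.3  0.1 -2.1]
rows needed 0
[]
tool z [ 0.0508  0.0069 -0.9987] x [-0.9631 -0.2645 -0.0508] y [-0.2645  0.9644 -0.0068]
j [-0.76   0.211  1.704  0.043  1.195 -2.614]
```

{"api": "drive_tool", "payload": {"increments": [0, 0, -0.006, 0, 0, 0, -0.012, 0, 0, 0, -0.02, 0, 0, 0, -0.03, 0, 0, 0, -0.03, 0, 0, 0, -0.03, 0, 0, 0, -0.03, 0, 0, 0, -0.03, 0, 0, 0, -0.015, 0, 0, 0, 0, 0]}}

```text
time_s: 39.48
eef_pos: [0.4919, -0.4285, 0.2283]
tcp_rot: [-0.133, 0.991, 0.002, 0.024]
wrist_force: [0.2, -0.5, -5.3]
finger_gap: 0.0646
```

```bash
python3 plan.py .55,-.1,.24,190 .594,.205,.24,181.9
python3 - <<'E'
from ov import *
from plan import state
p,y,s=state()
S=r.read_camera("side")[:,:,::-1].copy();cv2.imwrite("pics/side13.png",S)
it=[([p[0],p[1],y],box(.1,.066,p[2]-.012,p[2]+.028),(0,255,0))]
cv2.imwrite("pics/o19.png",crop("side",S,it,proj("side",p)[0]))
E
```

```text
t 39.48 p [ 0.4919 -0.4285  0.2283] yaw -164.66 gap 0.0646 F [ 0.2 -0.5 -5.3]
rows needed 18
[[-0.0159, 0.0335, -0.0006, 0.0103], [-0.0156, 0.0337, -0.0006, 0.0103], [-0.0152, 0.0338, -0.0006, 0.0103], [-0.0149, 0.034, -0.0006, 0.0103], [-0.0145, 0.0341, -0.0006, 0.0103], [-0.0142, 0.0343, -0.0006, 0.0103], [-0.0138, 0.0344, -0.0006, 0.0103], [-0.0135, 0.0346, -0.0006, 0.0103], [-0.0131, 0.0347, -0.0006, 0.0103], [-0.0107, 0.0325, 0.0006, 0.0157], [-0.0102, 0.0327, 0.0006, 0.0157], [-0.0097, 0.0328, 0.0006, 0.0157]]
tool z [ 0.0464  0.0103 -0.9989] x [-0.9633 -0.2642 -0.0474] y [-0.2644  0.9644 -0.0023]
j [-0.773  0.051  1.517  0.04   1.549 -2.612]
```

View pics/o19.png

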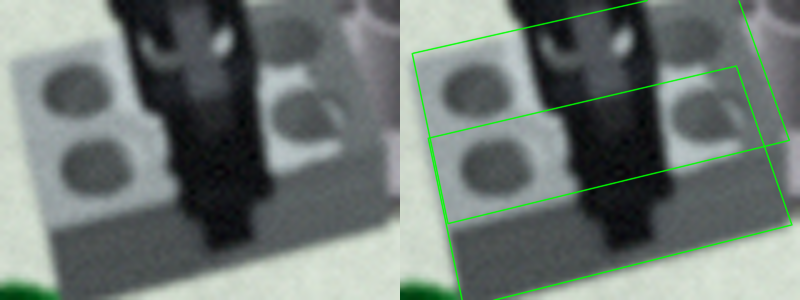

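{"api": "drive_tool", "payload": {"increments": [-0.008, 0.017, 0, 0.005, -0.016, 0.034, 0, 0.01, -0.015, 0.034, 0, 0.01, -0.015, 0.034, 0, 0.01, -0.015, 0.034, 0, 0.01, -0.014, 0.034, 0, 0.01, -0.014, 0.034, 0, 0.01, -0.013, 0.035, 0, 0.01, -0.013, 0.035, 0, 0.01, -0.011, 0.033, 0, 0.016, -0.01, 0.033, 0, 0.016, -0.01, 0.033, 0, 0.016]}}

```text
time_s: 40.53
eef_pos: [0.555, 0.0, 0.215]
tcp_rot: [-0.06, 0.998, 0.008, 0.012]
wrist_force: [0.9, -1.5, -5.2]
finger_gap: 0.0646
```

```bash
python3 plan.py .594,.205,.235,181.9
```

```text
t 40.53 p [0.555 0.    0.215] yaw -173.18 gap 0.0646 F [ 0.9 -1.5 -5.2]
rows needed 6
[[-0.0106, 0.0332, -0.0026, 0.0143], [-0.0101, 0.0333, -0.0026, 0.0143], [-0.0096, 0.0335, -0.0026, 0.0143], [-0.0092, 0.0336, -0.0026, 0.0143], [-0.0087, 0.0337, -0.0026, 0.0143], [-0.0082, 0.0339, -0.0026, 0.0143]]
tool z [ 0.0239  0.0181 -0.9996] x [-0.9926 -0.1186 -0.0259] y [-0.119   0.9928  0.0151]
j [-0.056 -0.157  1.737  0.019  1.539 -1.746]
```

{"api": "drive_tool", "payload": {"increments": [-0.01, 0.033, -0.002, 0.015, -0.01, 0.033, -0.002, 0.015, -0.009, 0.033, -0.002, 0.015, -0.009, 0.032, -0.002, 0.015, -0.006, 0.024, -0.002, 0.015, -0.003, 0.012, 0, 0.01, 0, 0, 0, 0, 0, 0, 0, 0]}}

```text
time_s: 41.2
eef_pos: [0.582, 0.1864, 0.2142]
tcp_rot: [-0.018, 1.0, 0.008, 0.003]
wrist_force: [-0.6, 0.2, -5.1]
finger_gap: 0.0644
```

```bash
python3 plan.py .595,.203,.13,181.7
```

```text
t 41.2 p [0.582  0.1864 0.2142] yaw -177.93 gap 0.0644 F [-0.6  0.2 -5.1]
rows needed 3
[[-0.0044, 0.0049, 0.0282, 0.0022], [-0.0043, 0.0049, 0.0282, 0.0022], [-0.0043, 0.0049, 0.0282, 0.0022]]
tool z [ 0.0058  0.0165 -0.9998] x [-0.9993 -0.0362 -0.0064] y [-0.0363  0.9992  0.0163]
j [ 0.261 -0.024  1.614  0.014  1.542 -1.346]
```

{"api": "drive_tool", "payload": {"increments": [-0.003, 0.006, 0.012, 0.002, -0.004, 0.006, 0.02, 0.002, -0.003, 0.003, 0.02, 0.002, -0.002, 0, 0.016, 0, 0, 0, 0.006, 0, 0, 0, 0, 0, 0, 0, 0, 0]}}

```text
time_s: 41.78
eef_pos: [0.5925, 0.1996, 0.1295]
tcp_rot: [-0.013, 1.0, 0.007, 0.0]
wrist_force: [0.8, 0.1, -5.2]
finger_gap: 0.0645
```

```bash
python3 plan.py .595,.203,.11,181.7
python3 - <<'E'
from ov import *
from plan import state
from scipy.spatial.transform import Rotation as R
p,y,s=state()
for n in("side","top"): cv2.imwrite(f"pics/{n}14.png",r.read_camera(n)[:,:,::-1])
T=cv2.imread("pics/top14.png");S=cv2.imread("pics/side14.png")
it=[([.595,.203,.028],[rect(.122,.122,.078)],(0,0,255)),([p[0],p[1],y],box(.1,.066,p[2]-.012,p[2]+.028),(0,255,0))]
cv2.imwrite("pics/o20.png",np.vstack([crop("top",T,it,(216,240)),crop("side",S,it,(312,190))]))
E
```

```text
t 41.78 p [0.5925 0.1996 0.1295] yaw -178.52 gap 0.0645 F [ 0.8  0.1 -5.2]
rows needed 1
[[-0.0025, 0.003, 0.0195, -0.0039]]
tool z [ 0.      0.0142 -0.9999] x [-9.997e-01 -2.580e-02 -4.000e-04] y [-0.0258  0.9996  0.0142]
j [ 0.278  0.051  1.677  0.014  1.41  -1.321]
```

View pics/o20.png

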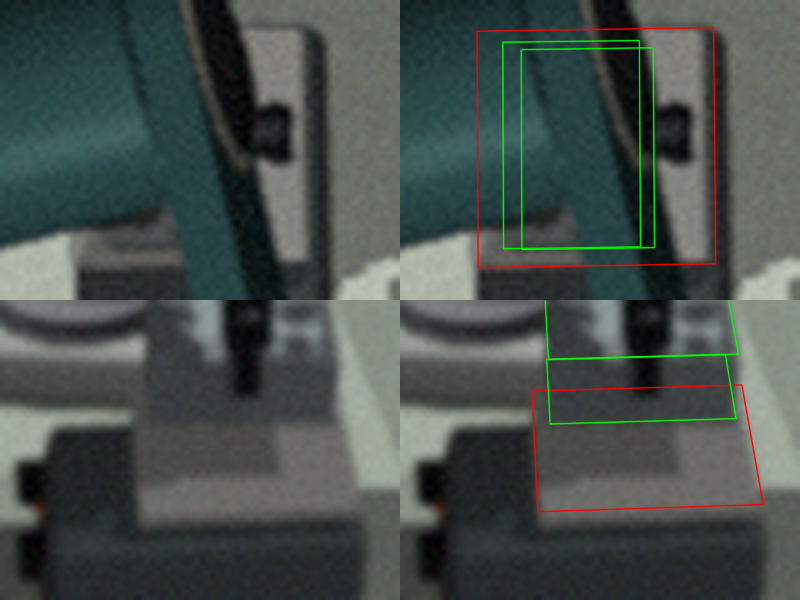

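{"api": "drive_tool", "payload": {"increments": [-0.001, 0.002, 0.008, -0.002, -0.001, 0.001, 0.008, -0.002, 0, 0, 0.005, 0, 0, 0, 0, 0, 0, 0, 0, 0]}}

```text
time_s: 42.3
eef_pos: [0.5961, 0.2036, 0.1105]
tcp_rot: [-0.015, 1.0, 0.008, 0.003]
wrist_force: [-0.4, 0.1, -5.5]
finger_gap: 0.0642
```

```bash
python3 plan.py .5945,.2035,.1,181.7
```

```text
t 42.3 p [0.5961 0.2036 0.1105] yaw -178.28 gap 0.0642 F [-0.4  0.1 -5.5]
rows needed 1
[[0.0017, -0.0002, 0.0104, 0.0004]]
tool z [ 0.0058  0.0159 -0.9999] x [-0.9995 -0.0301 -0.0063] y [-0.0302  0.9994  0.0157]
j [ 0.282  0.07   1.689  0.014  1.373 -1.321]
```

{"api": "drive_tool", "payload": {"increments": [0.002, 0, 0, 0, 0, 0, 0, 0, 0, 0, 0, 0, 0, 0, 0, 0, 0, 0, 0, 0, 0, 0, 0, 0, 0, 0, 0, 0, 0, 0, 0, 0, 0, 0, 0, 0, 0, 0, 0, 0, 0, 0, 0, 0, 0, 0, 0, 0]}}

```text
time_s: 43.3
eef_pos: [0.5942, 0.2037, 0.1116]
tcp_rot: [-0.015, 1.0, 0.008, 0.004]
wrist_force: [0.7, 0.8, -5.5]
finger_gap: 0.0645
```

```bash
python3 plan.py .5945,.2035,.1,181.7
```

```text
t 43.3 p [0.5942 0.2037 0.1116] yaw -178.27 gap 0.0645 F [ 0.7  0.8 -5.5]
rows needed 1
[[-0.0002, -0.0004, 0.0116, 0.0005]]
tool z [ 0.0072  0.0163 -0.9998] x [-0.9995 -0.0302 -0.0077] y [-0.0303  0.9994  0.0161]
j [ 0.283  0.065  1.693  0.014  1.373 -1.32 ]
```

{"api": "drive_tool", "payload": {"increments": [0, 0, 0.005, 0, 0, 0, 0.004, 0, 0, 0, 0.003, 0, 0, 0, 0, 0, 0, 0, 0, 0]}}

```text
time_s: 43.72
eef_pos: [0.5941, 0.2038, 0.0978]
tcp_rot: [-0.015, 1.0, 0.008, 0.003]
wrist_force: [-0.3, 0.5, -5.4]
finger_gap: 0.0646
```

{"api": "drive_tool", "payload": {"increments": [0, 0, 0.0015, 0, 0, 0, 0, 0, 0, 0, 0, 0]}}

```text
time_s: 43.97
eef_pos: [0.5941, 0.2038, 0.096]
tcp_rot: [-0.015, 1.0, 0.008, 0.003]
wrist_force: [0.4, 0.4, -5.3]
finger_gap: 0.0646
```

{"api": "drive_tool", "payload": {"increments": [0, 0, 0.0015, 0, 0, 0, 0, 0, 0, 0, 0, 0]}}

```text
time_s: 44.22
eef_pos: [0.5942, 0.2039, 0.0947]
tcp_rot: [-0.015, 1.0, 0.008, 0.004]
wrist_force: [0.6, -0.0, -5.9]
finger_gap: 0.0647
```

{"api": "drive_tool", "payload": {"increments": [0, 0, 0.0015, 0, 0, 0, 0, 0, 0, 0, 0, 0]}}

```text
time_s: 44.47
eef_pos: [0.5943, 0.2039, 0.0932]
tcp_rot: [-0.015, 1.0, 0.008, 0.004]
wrist_force: [0.3, -0.2, -6.4]
finger_gap: 0.0644
```

{"api": "drive_tool", "payload": {"increments": [0, 0, 0.0015, 0, 0, 0, 0, 0, 0, 0, 0, 0]}}

```text
time_s: 44.72
eef_pos: [0.5946, 0.204, 0.0926]
tcp_rot: [-0.015, 1.0, 0.008, 0.004]
wrist_force: [-0.3, 0.6, -6.5]
finger_gap: 0.0647
```

{"api": "drive_tool", "payload": {"increments": [0, 0, 0.001, 0, 0, 0, 0.001, 0, 0, 0, 0, 0, 0, 0, 0, 0], "fingers": -1, "force": 20}}

```text
time_s: 45.05
eef_pos: [0.5952, 0.2041, 0.0924]
tcp_rot: [-0.015, 1.0, 0.008, 0.005]
wrist_force: [-0.8, -0.2, -4.1]
finger_gap: 0.0644
```

{"api": "drive_tool", "payload": {"increments": [0, 0, 0.0015, 0, 0, 0, 0, 0, 0, 0, 0.0015, 0, 0, 0, 0, 0]}}

```text
time_s: 45.38
eef_pos: [0.5959, 0.2044, 0.0921]
tcp_rot: [-0.015, 1.0, 0.009, 0.007]
wrist_force: [-1.0, -1.4, -0.7]
finger_gap: 0.0643
```

```bash
python3 plan.py .5945,.2035,.09,181.7
```

```text
t 45.38 p [0.5959 0.2044 0.0921] yaw -178.29 gap 0.0643 F [-1.  -1.4 -0.7]
rows needed 1
[[0.0015, -0.0009, 0.002, 0.0002]]
tool z [ 0.013   0.0172 -0.9998] x [-0.9995 -0.0299 -0.0135] y [-0.0301  0.9994  0.0168]
j [ 0.284  0.079  1.71   0.013  1.335 -1.32 ]
```

{"api": "drive_tool", "payload": {"increments": [0, 0, 0.002, 0, 0, 0, 0.001, 0, 0, 0, 0.002, 0, 0, 0, 0.001, 0, 0, 0, 0.001, 0, 0, 0, 0.001, 0]}}

```text
time_s: 45.88
eef_pos: [0.5975, 0.2052, 0.0911]
tcp_rot: [-0.015, 1.0, 0.009, 0.01]
wrist_force: [-8.7, -2.3, 11.0]
finger_gap: 0.0647
```

```bash
python3 plan.py .5945,.2035,.09,181.7
```

```text
t 45.88 p [0.5975 0.2052 0.0911] yaw -178.3 gap 0.0647 F [-8.7 -2.3 11. ]
rows needed 1
[[0.0031, -0.0016, 0.001, -0.0]]
tool z [ 0.0193  0.0187 -0.9996] x [-0.9994 -0.0296 -0.0198] y [-0.03    0.9994  0.0181]
j [ 0.285  0.08   1.711  0.013  1.327 -1.319]
```

{"api": "drive_tool", "payload": {"increments": [0.001, 0, 0.001, 0, 0, 0, 0.001, 0, 0.001, 0, 0.001, 0, 0, 0, 0.001, 0, 0.001, 0, 0.001, 0, 0, 0, 0.001, 0]}}

```text
time_s: 46.38
eef_pos: [0.598, 0.2054, 0.0907]
tcp_rot: [-0.015, 1.0, 0.01, 0.015]
wrist_force: [-9.8, -1.2, 11.7]
finger_gap: 0.0651
```

```bash
python3 plan.py .5945,.2035,.09,181.7
python3 - <<'E'
from ov import *
from plan import state
p,y,s=state()
for n in("side","top"): cv2.imwrite(f"pics/{n}15.png",r.read_camera(n)[:,:,::-1])
T=cv2.imread("pics/top15.png");S=cv2.imread("pics/side15.png")
it=[([.5945,.2035,.028],[rect(.122,.122,.078),*box(.1,.066,.078,.118)],(0,0,255))]
cv2.imwrite("pics/o21.png",np.vstack([crop("top",T,it,(216,240)),crop("side",S,it,(312,190))]))
E
```

```text
t 46.38 p [0.598  0.2054 0.0907] yaw -178.31 gap 0.0651 F [-9.8 -1.2 11.7]
rows needed 1
[[0.0036, -0.0018, 0.0005, -0.0002]]
tool z [ 0.0304  0.0198 -0.9993] x [-0.9991 -0.0295 -0.031 ] y [-0.0301  0.9994  0.0189]
j [ 0.286  0.075  1.718  0.011  1.314 -1.317]
```

View pics/o21.png

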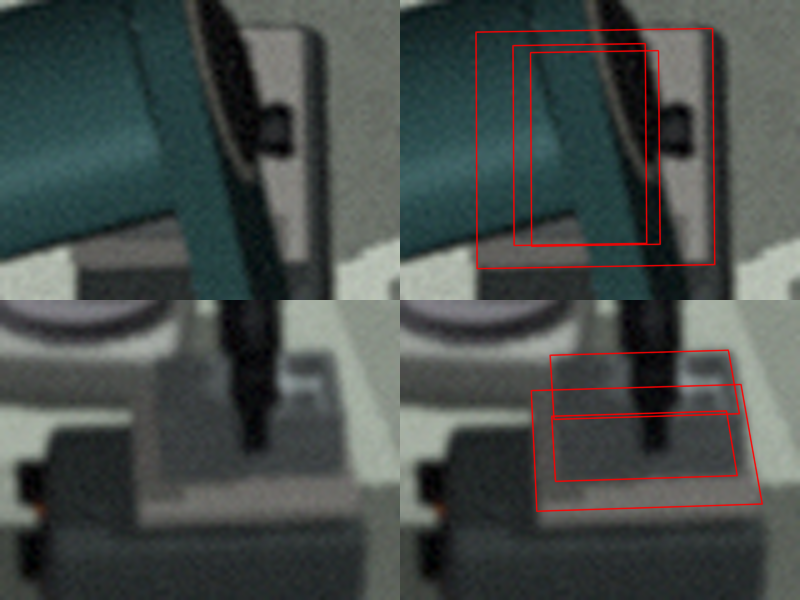

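{"api": "drive_tool", "payload": {"increments": [0, 0, -0.002, 0, 0.001, 0, -0.002, 0, 0.0015, -0.001, -0.001, 0, 0.001, -0.001, 0, 0, 0, 0, 0, 0, 0, 0, 0, 0], "fingers": -1, "force": 40}}

```text
time_s: 46.98
eef_pos: [0.5932, 0.2029, 0.0929]
tcp_rot: [-0.015, 1.0, 0.01, 0.014]
wrist_force: [-0.2, -0.4, -6.2]
finger_gap: 0.0643
```

```bash
python3 plan.py .5945,.2035,.09,181.7
```

```text
t 46.98 p [0.5932 0.2029 0.0929] yaw -178.31 gap 0.0643 F [-0.2 -0.4 -6.2]
rows needed 1
[[-0.0013, 0.0005, 0.0029, -0.0001]]
tool z [ 0.0272  0.0194 -0.9994] x [-0.9992 -0.0295 -0.0278] y [-0.0301  0.9994  0.0186]
j [ 0.284  0.064  1.726  0.011  1.321 -1.32 ]
```

Repositioned, 1.3 mm from the target. Lower it gently again.

{"api": "drive_tool", "payload": {"increments": [-0.001, 0, 0.001, 0, 0, 0, 0.001, 0, 0, 0, 0, 0, 0, 0, 0.001, 0, 0, 0, 0, 0]}}

```text
time_s: 47.4
eef_pos: [0.5947, 0.203, 0.0913]
tcp_rot: [-0.015, 1.0, 0.01, 0.014]
wrist_force: [-1.4, -0.3, -4.1]
finger_gap: 0.0645
```

{"api": "drive_tool", "payload": {"increments": [0, 0, 0.001, 0, 0, 0, 0, 0, 0, 0, 0, 0], "fingers": -1, "force": 20}}

```text
time_s: 47.65
eef_pos: [0.5951, 0.2031, 0.0911]
tcp_rot: [-0.015, 1.0, 0.01, 0.015]
wrist_force: [-2.6, -0.9, -2.3]
finger_gap: 0.0643
```

{"api": "drive_tool", "payload": {"increments": [0, 0, 0.001, 0, 0, 0, 0.001, 0, 0, 0, 0, 0]}}

```text
time_s: 47.9
eef_pos: [0.5955, 0.2032, 0.0912]
tcp_rot: [-0.015, 1.0, 0.01, 0.016]
wrist_force: [-0.8, -0.8, -3.4]
finger_gap: 0.0643
```

```bash
python3 plan.py .5945,.2035,.09,181.7
```

```text
t 47.9 p [0.5955 0.2032 0.0912] yaw -178.32 gap 0.0643 F [-0.8 -0.8 -3.4]
rows needed 1
[[0.001, 0.0003, 0.0011, -0.0004]]
tool z [ 0.031   0.0198 -0.9993] x [-0.9991 -0.0292 -0.0316] y [-0.0298  0.9994  0.0189]
j [ 0.284  0.068  1.725  0.011  1.314 -1.319]
```

{"api": "drive_tool", "payload": {"increments": [0, 0, 0.0015, 0, 0.001, 0, 0.0015, 0, 0, 0, 0.0015, 0, 0.001, 0, 0.0015, 0]}}

```text
time_s: 48.23
eef_pos: [0.596, 0.2035, 0.0905]
tcp_rot: [-0.015, 1.0, 0.01, 0.019]
wrist_force: [0.4, -2.2, 10.7]
finger_gap: 0.0648
```

{"api": "drive_tool", "payload": {"increments": [0, 0, 0, 0, 0, 0, 0, 0, 0, 0, 0, 0, 0, 0, 0, 0, 0, 0, 0, 0, 0, 0, 0, 0], "fingers": 1}}

```text
time_s: 48.73
eef_pos: [0.5967, 0.2038, 0.0902]
tcp_rot: [-0.015, 1.0, 0.01, 0.02]
wrist_force: [-0.2, 0.7, -1.2]
finger_gap: 0.0853
```

{"api": "drive_tool", "payload": {"increments": [0, 0, -0.008, 0, 0, 0, -0.015, 0, 0, 0, -0.025, 0, 0, 0, -0.03, 0, 0, 0, -0.03, 0, 0, 0, -0.03, 0, 0.02, 0, -0.02, 0, 0.035, 0, 0, 0, 0.035, 0, 0, 0, 0.03, 0, 0, 0, 0, 0, 0, 0]}}

```text
time_s: 49.65
eef_pos: [0.4651, 0.1957, 0.2637]
tcp_rot: [-0.014, 1.0, 0.012, 0.023]
wrist_force: [-1.1, -0.5, -0.1]
finger_gap: 0.085
```

```bash
python3 plan.py 
python3 - <<'E'
from ov import *
from plan import state
p,y,s=state()
for n in("side","top"): cv2.imwrite(f"pics/{n}16.png",r.read_camera(n)[:,:,::-1])
T=cv2.imread("pics/top16.png");S=cv2.imread("pics/side16.png")
it=[([.5945,.2035,.028],[rect(.122,.122,.078),*box(.1,.066,.078,.118)],(0,0,255))]
cv2.imwrite("pics/o22.png",np.vstack([crop("top",T,it,(216,240)),crop("side",S,it,(312,190))]))
E
```

```text
t 49.65 p [0.4651 0.1957 0.2637] yaw -178.41 gap 0.085 F [-1.1 -0.5 -0.1]
rows needed 0
[]
tool z [ 0.0455  0.024  -0.9987] x [-0.9985 -0.0277 -0.0462] y [-0.0288  0.9993  0.0227]
j [ 0.344 -0.301  1.779  0.007  1.613 -1.255]
```

View pics/o22.png

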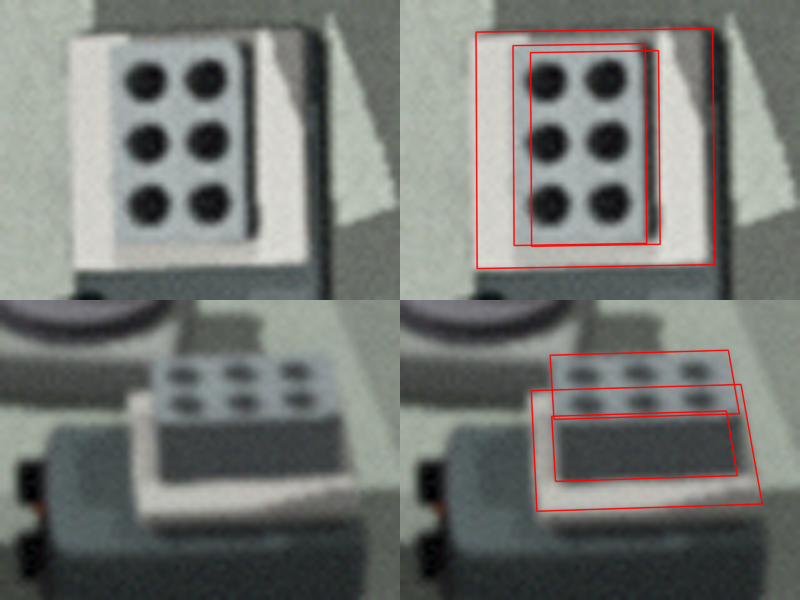

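View pics/top16.png

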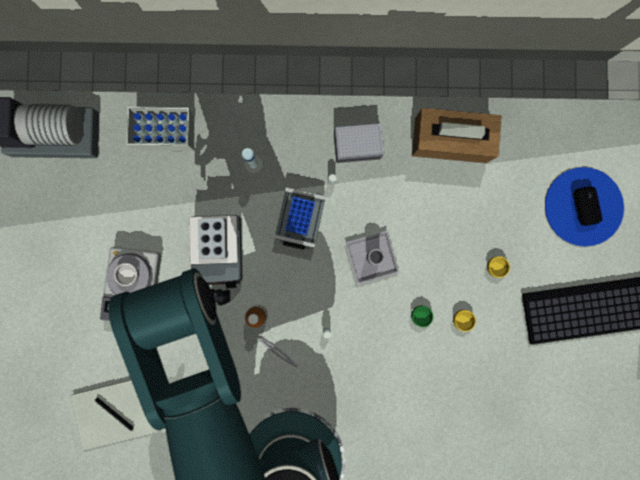

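The last picture shows the beaker in the tray (376,257), the dish on the pan (126,272), the rack in the carrier (301,214) and the block on the plate (211,238). The bottle (255,316) and cylinder (248,155) are unmoved, and the gripper is clear of everything. Handing in.

```bash
python3 - <<'E'
from rig import r
print(r.finish_job())
E
```

```text
the job is handed in; nothing more can be done
None
```

I took the stack apart from the top and set all four pieces in the order asked. I handed the job in at about 50 s of the 120 s, with the gripper open and clear of everything.

| Piece | Where it stands | Offset from the middle in the last pictures |
|---|---|---|
| Steel beaker | Upright in the drip tray | About 2–3 mm |
| White porcelain dish | Balance pan | About 1–2 mm |
| Vial rack | Rack carrier, lengthways | About 2 mm nearer the far stop in the top view; even in the side view |
| Aluminium block | Hotplate, square to the plate | About 4 mm toward +x (away from the robot) |

The amber bottle and the measuring cylinder stand at the same pixels as at the start.

Some checks were not clean:
- **Camera disagreement:** The two cameras differ by about 5 mm in y, so I used the midpoint. The gripper's own position agreed with it.
- **Tool tilt:** The tool tilted slowly as the moves added up, by up to about 4°. I reduced this by turning the wrist half round before picking up the rack.
- **Block placing:** The block reached the hotplate about 2.5° off level. I pressed it flat under a light grip, with about 11 N at the wrist. I then lifted it slightly to re-centre it, set it down again and released it. I left the remaining 4 mm offset rather than regrip it.

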